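# Set up the bench lamp on its kickstand

## Robot

A 7-joint arm with a two-finger parallel gripper is mounted at the origin on a cart in front of the work surface, level with it; the furniture and walls round the work are solid. World frame = base frame: x ahead of the robot, y to its left, z up, the work surface at z = 0. Lengths are in m, angles in rad, forces in N, time in s.
With the tool pointing down it reaches from about 0.425 to 0.825 m from the base axis. Payload 3.6 kg.
Tool frame: the origin (TCP) lies on the mounting face of the last link; the fingertips stand 186 mm ahead of it and the grasp point (between the pads) lies 167 mm ahead of it; z points along the fingers, y is the line along which they close (so a half turn about z gives the same grasp; the last joint's range is limited). The gripper opens to 93 mm and grips with 3 to 60 N. Pads are 15 mm wide; open, the fingers measure 128 mm over their backs; the gripper's body (75 mm by 188 mm) begins 65 mm behind the grasp point.
Start: joints at [1.232, 0.615, -0.013, 1.423, 0.008, 1.103, -0.04], TCP at [0.2, -0.618, 0.405] pointing down, gripper open.
Joint ranges: [-3.12, 3.12], [-0.3, 2.06], [-1.34, 1.32], [0.26, 2.42], [-1.36, 4.5], [0.01, 1.98], [-2.84, 2.84]. Speed limits (rad/s): [2.79, 2.79, 3.14, 3.14, 3.14, 3.14, 3.14].

## Interface

Orientations are given as a unit quaternion [x, y, z, w].
In Python, from workcell import * gives the robot as it stands.
- The arm moves only by the tool step_arm, never from a script. Its arguments are lists of equal length, an entry for each row: "delta_pos": the shift along the tool's x, y, z in units of 300 mm (1.0 is 300 mm), a list of three; "roll": the turn about the tool's z in units of 2 pi rad (1.0 is 2 pi rad). A call has 1 to 12 rows; each row is the pose to reach, as a shift and turn from the pose commanded when the call began, along the tool's axes at that moment, turning the shorter way round; what a row does not reach only later rows make up. A row lasts 1/10 s, in which the tool goes at most 50 mm and 8.59 degrees, less where a joint would pass 70% of its speed; a pose out of reach is approached as far as the arm can. A call with a number of a shift or a turn outside -1 to 1 is refused whole. A call with a gripper value outside its range is refused whole. "jaw" is the opening, from 0 (shut) to 1 (fully open), set as the call begins (left out, the last holds). The fingers move at their own pace and stop on an object; the grip force is fixed at half the most. Time passes only in rows, so rows that repeat a pose let the fingers close. It gives the time, the measured TCP pose, the force, the opening and the grip force at its end, in the units of the state.
- observe(): the state, without advancing time (a new reading comes with each control period).
- capture(name): name is "scene" or "top" or "wrist"; returns (picture, depth): 480x640x3 uint8, blue, green, red; 480x640 float32, m along the optical axis (not along the pixel's ray), 0 where there is no reading.
- camera_info(name): a dict with "camera_matrix" (3x3 intrinsics, pixels), "world_from_camera" (4x4, takes a point from camera to world coordinates). Camera axes: x right, y down, z forward; pixel columns grow to the right and rows downward; lengths in m; the calibration is good to about 2 mm. A picture is of the moment at which its call begins: read the wrist's pose just before it. camera_info takes no time and is no camera call; for the wrist camera it gives the pose at the moment of the call.
- finish_job(): hands the job in; it is judged then, once.
The state is a dict: "t": time; "qpos": joint angles; "qd": joint speeds; "tau": joint torques, N m; "tool_pos": TCP position; "orientation": TCP orientation; "force": force on the tool from outside, world axes, zero at the start; "torque": the same for the moment, N m; "width": finger opening in m; "finger_force": force on a finger pad.
Only numpy, scipy, OpenCV 4.12 (cv2) and the standard library are available. Lean on these libraries where they do the work, as an engineer would, in place of code of your own. Each camera call takes 0.05 s, during which the arm holds its last target. There are 200 camera calls.

## Task

Set up the work lamp for inspecting the parts in the blue tray. While the lamp still stands in its charging cradle, lift the red paddle catch on its back and swing the kickstand right out to its stop; then take the lamp out and stand it on the bench, propped on its kickstand, centred in front of the tray's near long side with about five centimetres between the lamp's lower edge and the tray, the light facing squarely onto the parts. Set the lamp down without letting it drop, and leave the parts and everything else on the bench where they are.

Things in the scene. Friction and masses are not known exactly. Their poses are not given: they have to be found in the camera images.
- lamp: Yellow flat LED work lamp, 28 deep x 58 wide x 140 mm high, 0.4-0.7 kg, loose. Origin: middle of its underside; z up its height, +x out of the light face (white, LEDs), -x out of the back with the kickstand, y across the width. Grip it across the 58 mm, above the stand's hinge. It starts in the cradle, its top leaning 0.17-0.2 rad away from the robot, back and stand towards the robot.
- lamp_grip (a point): Point on the lamp's mid-plane 120 mm up its height (centre of thickness and width), a good height to grip its sides. Behind it a fixed steel hanging loop, 36 wide, stands out 24 mm from the lamp's back at z = 130 mm: keep the gripper's body clear of it when reaching for the paddle below.
- lamp_heel (a point): Middle of the lamp's lower back edge (lamp frame x = -14 mm, z = 0): the edge it stands on when propped on the stand.
- stand (a joint): Kickstand hinge, rad: 0 folded flat on the lamp's back, 0.65 at its stop. Dark steel frame 36 wide, 7 thick, 95 mm long with a rubber foot bar 40 mm wide at its free lower end, which swings out backwards (lamp -x) and up: positive = about the lamp's +y. Stiff (0.04 N m), stays where left; the standing lamp's weight presses it to the stop; it then leans back 0.38 rad.
- stand_axis (a point): Middle of the kickstand's hinge axis: lamp frame x = -14, z = 98 mm; the axis runs along the lamp's y.
- stand_foot (a point): Middle of the kickstand's rubber foot, at its free end (moves with the stand).
- catch (a joint): Red sprung paddle catch in the stand, rad: 0 at rest, 0.50 at its stop (1-2 N at the grip). Its axis, parallel to the hinge, is fixed in the stand 34 mm from the hinge towards the foot and 4 mm out from the lamp's back; its lower end lifts away from the lamp. At 0 a hidden pawl locks the stand shut; it is free from 0.3 rad. Pulling the paddle on then swings the stand.
- catch_grip (a point): Centre of the paddle's red finger grip, a block 20 wide (lamp y) x 14 high, 16 mm proud of the stand; pinch it across the 20 mm, lightly, so that it can turn between the pads. It lies 29 mm below and 12 mm out from the paddle's axis; lamp frame x = -30, z = 35 mm when folded. The stand's side bars run close beside it, their outer face 9 mm nearer the lamp than this point.
- cradle: Black charging cradle, fixed; base 115 x 92 x 10 mm. Origin on the bench; +x away from the robot. The lamp's underside sits 26 mm above the origin in a cup leaning 0.17 rad to +x: cheeks reach 22 mm up the lamp's sides (2 mm play), two lips hold its lower back corners to 12 mm, the middle is open for the stand, the rest reaches 64 mm up. The lamp comes out along its own z, 25 mm or more.
- tray: Blue parts tray, fixed, 110 deep (x) x 130 wide (y) x 22 mm high, three compartments with one tap aerator each. Origin: middle of the foot of its near long side, on the bench; +x points into the tray, away from the robot.
- tray_mid (a point): Centre of the tray floor, 55 mm inside its near side.
- part_brass: Brass tap aerator, 26 across x 18 mm, loose in the tray; leave it.
- part_green: Steel aerator with green insert, 26 x 18 mm, loose in the tray; leave it.
- part_blue: Steel aerator with grey-blue insert, 26 x 18 mm, loose in the tray; leave it.
- mug_coffee: Blue and white mug of coffee, 78 mm across, 112 with handle, 92 high; origin under its middle. Leave it.
- screwdriver: Green screwdriver lying flat, 200 x 26 x 26 mm, long along x; origin under its middle. Leave it.
- spray_small: Blue spray bottle, 58 across, 150 mm high; origin under its middle. Leave it.
- small_box_2: Small brown carton, 66 x 124 x 54 mm; origin under its middle. Leave it.
- glue_stick: Standing glue stick, white and orange, 26 across, 87 mm high, near the tray's right near corner; origin under its middle. Leave it.
- wood_block: Brown wooden block, 45 x 75 x 45 mm, lying beside the cradle; origin under its middle. Leave it.
- tape_roll: Roll of brown packing tape lying flat, 104 across, 50 mm high; origin under its middle. Leave it.
Things that resemble listed ones, but are neither listed nor needed, are in the scene too. Leave any green look-alike of the cradle alone.

How it is judged:
On the way, in this order (a step that is already met when the one before it is completed fails the run):
1. the kickstand is swung fully out while the lamp stands in its cradle (value of joint stand above 0.57 rad and distance between lamp_heel and cradle below 0.048 m), for 0.2 s.
2. the lamp is taken out of the cradle with its stand out (value of joint stand above 0.5 rad and distance between lamp_heel and cradle above 0.09 m), for 0.2 s.
At the end, for the whole second after the job is handed in: Lamp released, still, on its lower back edge and the fully open stand (joint > 0.58, lean 0.26-0.48 rad, heel < 8 mm, foot < 12 mm up); lower back edge 20-90 mm before the tray's near side, within 35 mm of its middle line, square within 0.21 rad, light towards the tray (value of joint stand above 0.58 rad and angle between lamp's own z axis and vertical between 0.26 and 0.48 rad and height (world z) of lamp_heel below 0.008 m and height (world z) of stand_foot below 0.012 m and x of lamp_heel in the frame of tray between -0.09 and -0.02 m and y of lamp_heel in the frame of tray between -0.035 and 0.035 m and angle between the y axis of lamp and the y axis of tray, either way round below 0.21 rad and x of tray_mid in the frame of lamp above 0.04 m and linear speed of lamp below 0.02 m/s and angular speed of lamp below 0.1 rad/s); the robot touches nothing.
It fails at once if a bystander on the bench is moved more than 20 mm (distance of any of mug_coffee, screwdriver, spray_small, small_box_2, glue_stick, wood_block, tape_roll from where it was at the start of the episode above 0.02 m).
It fails at once if a part in the tray is moved more than 15 mm (distance of any of part_brass, part_green, part_blue from where it was at the start of the episode above 0.015 m).
It fails at once if the lamp is let fall (faster than 0.5 m/s while not held) (linear speed of lamp above 0.5 m/s and contact force between the fingers and lamp below 0.2 N).
It also fails if it takes over 58 s, if anything falls off the work surface, if the arm or the gripper's body presses on something with over 40 N, if the wrist force passes 120 N, or if a joint passes its speed limit or range.

## Working session

There is one attempt and no reset: what is moved stays moved. The work goes in short steps, Python scripts to look and compute and a tool call to move; the robot and the scene stay as the last step left them, time stands still between calls to the robot, and variables do not carry over. Pictures are saved under pics/ and viewed, at most 11 in all, crops included, and the job is handed in when it is done.

Besides the shell and the picture viewer there is one more tool, called after "Emit:" as name(argument=value, ...) on one line, values as JSON. step_arm: Moves the arm, as the interface text tells. Its arguments: {"type":"object","properties":{"delta_pos":{"type":"array"},"roll":{"type":"array"},"jaw":{"type":"number"}},"required":["delta_pos","roll"]}

```bash
mkdir -p pics; ls
cat > h.py <<'E'
from workcell import *
import numpy as np, cv2
def cap(n):
    ci=camera_info(n); im,d=capture(n)
    K=np.array(ci["camera_matrix"]);T=np.array(ci["world_from_camera"])
    v,u=np.mgrid[:480,:640]
    P=np.stack([(u-K[0,2])/K[0,0]*d,(v-K[1,2])/K[1,1]*d,d],-1)@T[:3,:3].T+T[:3,3]
    P[d==0]=np.nan
    return im,P,K,T
E
python3 - <<'E'
from h import *
s=observe();print(s['t'],s['tool_pos'],s['orientation'],s['width'],s['force'])
for n in("scene","top"):
    im,P,K,T=cap(n);cv2.imwrite(f"pics/{n}0.png",im);np.savez(f"{n}0.npz",im=im,P=P,K=K,T=T);print(n,T.round(3),K[0,0])
E
```

```text
pics
0.0 [ 0.19992306 -0.61814361  0.40357174] [ 9.87790288e-01  1.55783914e-01 -2.41162365e-04 -1.28903489e-03] 0.09312787363052459 [-0.52151376 -0.91225543  0.24334118]
scene [[-0.772 -0.488  0.408 -0.025]
 [-0.636  0.607 -0.477  0.652]
 [-0.015 -0.627 -0.779  1.186]
 [ 0.     0.     0.     1.   ]] 618.3009053017106
top [[ 0.021 -0.985  0.173  0.369]
 [-1.    -0.018  0.017 -0.021]
 [-0.013 -0.173 -0.985  1.202]
 [ 0.     0.     0.     1.   ]] 475.1360008784972
```

View pics/scene0.png

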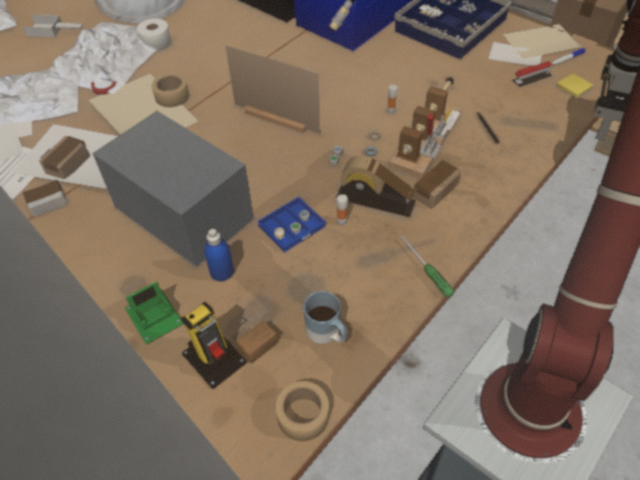

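View pics/top0.png

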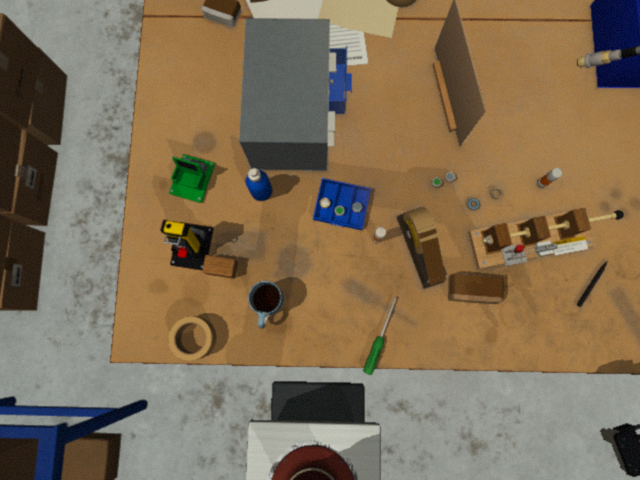

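Run:
```python
from h import *
D={n:dict(np.load(n+"0.npz")) for n in("scene","top")}
def seg(n,f,box):
    im,P=D[n]['im'],D[n]['P'];h=cv2.cvtColor(im,cv2.COLOR_BGR2HSV).astype(int)
    m=f(h[...,0],h[...,1],h[...,2]); b=np.zeros_like(m);b[box[1]:box[3],box[0]:box[2]]=1
    m=m&b&np.isfinite(P[...,0]);return P[m],m
yel=lambda h,s,v:(h>22)&(h<34)&(s>180)&(v>90)
red=lambda h,s,v:((h<6)|(h>174))&(s>180)&(v>80)
blue=lambda h,s,v:(h>100)&(h<130)&(s>130)
blk=lambda h,s,v:(v<55)
for nm,f,bt,bs in(("yel",yel,(150,210,220,280),(170,290,250,370)),("red",red,(150,210,220,280),(170,290,250,370)),("tray",blue,(305,170,385,240),(250,190,335,255)),("blk",blk,(150,210,220,280),(170,320,250,390))):
    for n,b in(("top",bt),("scene",bs)):
        p,m=seg(n,f,b)
        print(nm,n,len(p),"min",p.min(0).round(3),"max",p.max(0).round(3),"mean",p.mean(0).round(3))
        if nm in("tray","blk"):
            q=p[(p[:,2]<.03)]
            r=cv2.minAreaRect((q[:,:2]*1000).astype(np.float32));print("  rect",r)
s=D["scene"]["im"][280:400,160:290];t=D["top"]["im"][205:285,150:245]
a=cv2.resize(s,None,fx=4,fy=4,interpolation=3);b=cv2.resize(t,(270,240),interpolation=3)
c=np.zeros((480,790,3),np.uint8);c[:480,:520]=a;c[:240,520:]=b;cv2.imwrite("pics/crop.png",c)
```

```text
yel top 259 min [0.554 0.293 0.05 ] max [0.604 0.342 0.171] mean [0.585 0.316 0.154]Traceback (most recent call last):
  File "<stdin>", line 14, in <module>
    return umr_minimum(a, axis, None, out, keepdims, initial, where)
ValueError: zero-size array to reduction operation minimum which has no identity
```

Run:
```python
from h import *
D={n:dict(np.load(n+"0.npz")) for n in("scene","top")}
print("valid frac",{n:np.isfinite(D[n]['P'][...,0]).mean() for n in D})
def seg(n,f,box):
    im,P=D[n]['im'],D[n]['P'];h=cv2.cvtColor(im,cv2.COLOR_BGR2HSV).astype(int)
    m=f(h[...,0],h[...,1],h[...,2]); b=np.zeros_like(m);b[box[1]:box[3],box[0]:box[2]]=1
    m=m&b&np.isfinite(P[...,0]);return P[m],m
yel=lambda h,s,v:(h>20)&(h<35)&(s>150)&(v>80)
red=lambda h,s,v:((h<6)|(h>174))&(s>150)&(v>80)
blue=lambda h,s,v:(h>100)&(h<130)&(s>130)
blk=lambda h,s,v:(v<55)
for nm,f,bt,bs in(("yel",yel,(150,210,220,280),(170,290,250,370)),("red",red,(150,210,220,280),(170,290,250,370)),("tray",blue,(305,170,385,240),(250,190,335,255)),("blk",blk,(150,210,220,280),(170,320,250,390))):
    for n,b in(("top",bt),("scene",bs)):
        p,m=seg(n,f,b)
        print(nm,n,len(p),end=' ')
        if not len(p):print();continue
        print("min",p.min(0).round(3),"max",p.max(0).round(3),"mean",p.mean(0).round(3))
        if nm in("tray","blk"):
            q=p[(p[:,2]<.03)]
            r=cv2.minAreaRect((q[:,:2]*1000).astype(np.float32));print("  rect",r)
s=D["scene"]["im"][280:400,160:290];t=D["top"]["im"][205:285,150:245]
a=cv2.resize(s,None,fx=4,fy=4,interpolation=3);b=cv2.resize(t,(270,240),interpolation=3)
c=np.zeros((480,790,3),np.uint8);c[:480,:520]=a;c[:240,520:]=b;cv2.imwrite("pics/crop.png",c)
```

```text
valid frac {'scene': np.float64(0.996162109375), 'top': np.float64(0.9960416666666667)}
yel top 322 min [0.554 0.29  0.004] max [0.637 0.388 0.171] mean [0.583 0.313 0.145]
yel scene 528 min [0.555 0.297 0.036] max [0.603 0.354 0.172] mean [0.58  0.333 0.13 ]
red top 83 min [0.536 0.314 0.012] max [0.558 0.356 0.091] mean [0.548 0.326 0.073]
red scene 150 min [0.536 0.316 0.058] max [0.561 0.338 0.09 ] mean [0.549 0.328 0.074]
tray top 1782 min [ 0.625 -0.131 -0.003] max [0.755 0.012 0.029] mean [ 0.693 -0.061  0.009]
  rect ((689.6395874023438, -60.19933319091797), (128.23580932617188, 111.83960723876953), 79.51343536376953)
tray scene 1158 min [ 0.626 -0.132 -0.005] max [0.755 0.014 0.029] mean [ 0.695 -0.057  0.01 ]
  rect ((690.0386352539062, -58.58674621582031), (132.05453491210938, 114.42003631591797), 78.9844741821289)
blk top 1090 min [ 0.515  0.271 -0.002] max [0.632 0.371 0.171] mean [0.567 0.309 0.047]
  rect ((574.8423461914062, 320.1584777832031), (90.55219268798828, 111.93793487548828), 81.88597869873047)
blk scene 1113 min [0.514 0.282 0.003] max [0.633 0.373 0.169] mean [0.555 0.336 0.026]
  rect ((574.292724609375, 323.7456970214844), (87.34333801269531, 112.19369506835938), 82.6339111328125)
```

View pics/crop.png

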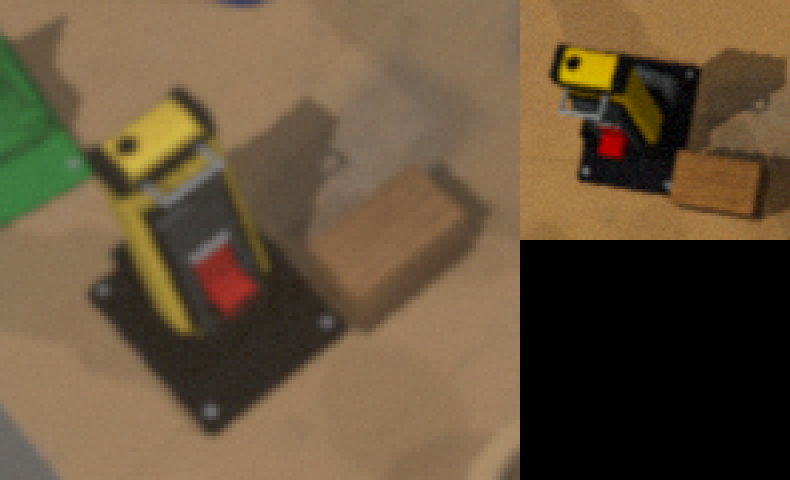

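```bash
cat >> h.py <<'E'
from scipy.spatial.transform import Rotation as Ro
def to(grasp,yaw,s=None):
    "print tool-frame units to bring grasp point to world grasp with tool-x at yaw"
    s=s or observe();R=Ro.from_quat(s['orientation']).as_matrix()
    d=R.T@(np.array(grasp)+[0,0,.167]-s['tool_pos'])/.3
    cur=np.arctan2(R[1,0],R[0,0]);r=-(yaw-cur);r=(r+np.pi)%(2*np.pi)-np.pi
    print("delta",d.round(4),"roll",round(r/2/np.pi,4),"t",round(s['t'],2),'yaw',cur.round(4))
def L2W(x,y,z,o=(.5745,.322),yaw=-.136,th=.185):
    X=x*np.cos(th)+z*np.sin(th);Z=.026+z*np.cos(th)-x*np.sin(th)
    return np.array([o[0]+X*np.cos(yaw)-y*np.sin(yaw),o[1]+X*np.sin(yaw)+y*np.cos(yaw),Z])
E
python3 - <<'E'
from h import *
T=np.load("top0.npz");S=np.load("scene0.npz")
P=T['P'];m=(P[...,2]>.1)&(P[...,0]>.2)&(P[...,0]<.75)&(abs(P[...,1])<.75)
v,u=np.nonzero(m)
n,l,st,c=cv2.connectedComponentsWithStats(m.astype(np.uint8))
for i in range(1,n):
    if st[i,4]>8:
        q=P[l==i];print(q.min(0).round(3),q.max(0).round(3))
# lamp cloud in lamp frame
for A in(T,S):
    P=A['P'];d=P-[.5745,.322,.026];c,s=np.cos(-.136),np.sin(-.136)
    X=d[...,0]*c+d[...,1]*s;Y=-d[...,0]*s+d[...,1]*c;th=.185
    x=X*np.cos(th)-d[...,2]*np.sin(th);z=X*np.sin(th)+d[...,2]*np.cos(th)
    h=cv2.cvtColor(A['im'],cv2.COLOR_BGR2HSV).astype(int)
    grey=(abs(Y)<.025)&(x<-.022)&(x>-.06)&(z>.1)&(z<.145)
    print("loop",grey.sum(),np.c_[x[grey],Y[grey],z[grey],P[grey][:,2]][:14].round(3).tolist())
    top=(z>.134)&(z<.15)&(abs(Y)<.04)&(abs(x)<.02);print("top",x[top].min(),x[top].max(),Y[top].min(),Y[top].max(),z[top].mean())
    rd=((h[...,0]<6)|(h[...,0]>174))&(h[...,1]>150)&(abs(Y)<.03)&(abs(x)<.06)&(z>0)&(z<.1)
    print("red",x[rd].min(),x[rd].max(),Y[rd].mean(),Y[rd].min(),Y[rd].max(),z[rd].min(),z[rd].max())
    bk=(abs(x+.014)<.008)&(abs(Y)<.04)&(abs(Y)>.02)&(z>.07)&(z<.135)
    print("back",bk.sum(),np.polyfit(z[bk],x[bk],1) if bk.sum()>5 else 0)
print(camera_info("wrist")["world_from_camera"])
E
```

```text
[0.702 0.125 0.1  ] [0.75  0.174 0.154]
[ 0.547 -0.29   0.1  ] [ 0.665 -0.211  0.135]
[ 0.61  -0.642  0.1  ] [ 0.666 -0.601  0.114]
[ 0.591 -0.546  0.1  ] [ 0.647 -0.506  0.114]
[0.552 0.289 0.101] [0.607 0.35  0.171]
[ 0.571 -0.454  0.101] [ 0.626 -0.415  0.114]
[ 0.548 -0.467  0.1  ] [ 0.564 -0.438  0.18 ]
[ 0.2   -0.578  0.305] [ 0.219 -0.519  0.349]
loop 191 [[-0.022, 0.025, 0.135, 0.162], [-0.023, 0.022, 0.137, 0.165], [-0.022, 0.017, 0.138, 0.166], [-0.023, 0.024, 0.131, 0.159], [-0.022, 0.022, 0.129, 0.157], [-0.023, 0.018, 0.133, 0.161], [-0.022, 0.017, 0.132, 0.159], [-0.023, 0.013, 0.135, 0.163], [-0.023, 0.01, 0.137, 0.164], [-0.022, 0.006, 0.136, 0.164], [-0.023, 0.003, 0.138, 0.166], [-0.025, 0.018, 0.132, 0.161], [-0.024, 0.016, 0.13, 0.158], [-0.023, 0.015, 0.129, 0.157]]
top -0.01974720393632672 0.005564738701887936 -0.029763284567101658 0.029282796835050095 0.13950686831833037
red -0.046501813940058215 -0.02192033002781984 -0.0009807966754189878 -0.018872586124497902 0.02334167152345898 0.006004471069577899 0.06057791484682774
back 78 [ 0.00714544 -0.01629039]
loop 3
[... 250 characters left out ...]
0.164], [-0.023, -0.025, 0.133, 0.161], [-0.023, -0.013, 0.141, 0.169], [-0.023, -0.015, 0.138, 0.166], [-0.024, -0.016, 0.138, 0.166], [-0.024, -0.02, 0.135, 0.163], [-0.024, -0.022, 0.133, 0.161]]
top -0.019963236442993595 0.0063516522802440495 -0.02763406979305953 0.031065030227623646 0.13934859595753715
red -0.046581605783274825 -0.023886011353077292 0.002174515896105351 -0.00915998713551142 0.011165112785732316 0.027908387220326215 0.05956250238573859
back 110 [-0.00679503 -0.01685421]
[[ 0.30750972 -0.91860394 -0.24820269  0.26771855]
 [-0.95154103 -0.29761086 -0.07744321 -0.59613086]
 [-0.00272818  0.25998958 -0.96560757  0.38428248]
 [ 0.          0.          0.          1.        ]]
```

Run:
```python
from h import *
T=np.load("top0.npz");S=np.load("scene0.npz")
for A in(T,S):
    P=A['P'];d=P-[.5745,.322,.026];c,s=np.cos(-.136),np.sin(-.136)
    X=d[...,0]*c+d[...,1]*s;Y=-d[...,0]*s+d[...,1]*c;th=.185
    x=X*np.cos(th)-d[...,2]*np.sin(th);z=X*np.sin(th)+d[...,2]*np.cos(th)
    h=cv2.cvtColor(A['im'],cv2.COLOR_BGR2HSV).astype(int)
    top=(z>.136)&(z<.145)&(abs(Y)<.05)&(abs(x)<.05);print("top",np.percentile(x[top],[0,2,5,50,95,98,100]).round(4),np.percentile(Y[top],[0,2,5,50,95,98,100]).round(4))
    q=P[top][:,:2]*1000;print(cv2.minAreaRect(q.astype(np.float32)))
    yl=(h[...,0]>20)&(h[...,0]<35)&(h[...,1]>150)&(h[...,2]>80)&(z>.04)&(z<.135)&(abs(Y)<.027)&(abs(x)<.05)
    print("yellow back",yl.sum(),np.polyfit(z[yl],x[yl],1),np.polyfit(Y[yl],x[yl],1))
    lo=(x<-.03)&(x>-.07)&(z>.1)&(z<.145)&(abs(Y)<.03)
    print("loop",lo.sum(),np.percentile(x[lo],[0,10,50]),np.percentile(Y[lo],[2,98]),np.percentile(z[lo],[5,50,95]),"wz",np.percentile(P[lo][:,2],[2,50,98]))
    rd=((h[...,0]<6)|(h[...,0]>174))&(h[...,1]>150)&(abs(Y)<.03)&(abs(x)<.06)&(z>.02)&(z<.1)
    r=np.c_[x[rd],Y[rd],z[rd]];r=r[np.argsort(-r[:,2])];print(r[::8].round(4).tolist())
```

```text
top [-0.0433 -0.0229 -0.0217 -0.01    0.0022  0.0031  0.0048] [-0.0296 -0.0283 -0.0274 -0.0005  0.0256  0.0275  0.0293]
((581.026123046875, 320.8784484863281), (58.90042495727539, 46.89812469482422), 84.48112487792969)
yellow back 52 [ 0.00423111 -0.02120942] [-0.00629874 -0.02085837]
loop 52 [-0.04653781 -0.04603663 -0.04341084] [-0.01778319  0.01781329] [0.11496326 0.13052086 0.13396435] wz [0.13213351 0.16200924 0.166441  ]
[[-0.0285, -0.0037, 0.0606], [-0.029, -0.0086, 0.0503], [-0.0274, -0.0041, 0.0439], [-0.0432, -0.0006, 0.043], [-0.0405, 0.0004, 0.0422], [-0.0424, -0.0024, 0.0415], [-0.036, 0.0067, 0.0412], [-0.03, 0.0035, 0.0405], [-0.039, -0.0036, 0.0397], [-0.0447, 0.0027, 0.0383], [-0.0397, -0.0079, 0.0364], [-0.0431, -0.0102, 0.0323]]
top [-0.0261 -0.0249 -0.0235 -0.0117  0.0022  0.0035  0.0055] [-0.0276 -0.0267 -0.0247  0.0023  0.028   0.0299  0.0311]
((589.238037109375, 321.84234619140625), (58.87342071533203, 30.775348663330078), 80.44479370117188)
yellow back 136 [-0.00981635 -0.02100028] [-0.01234637 -0.02190258]
loop 71 [-0.04971474 -0.04673195 -0.04348165] [-0.01657285  0.01993147] [0.10122902 0.13024523 0.13292906] wz [0.13066069 0.16173112 0.16543483]
[[-0.0317, -0.0025, 0.0596], [-0.029, -0.0006, 0.0557], [-0.0286, 0.0001, 0.0527], [-0.0296, 0.0066, 0.0501], [-0.0296, 0.0048, 0.0483], [-0.0273, -0.006, 0.0454], [-0.0393, -0.0048, 0.0441], [-0.0293, 0.0036, 0.0434], [-0.0357, -0.0067, 0.0422], [-0.0383, 0.0104, 0.0416], [-0.0346, 0.003, 0.041], [-0.03, -0.0, 0.0404], [-0.0402, -0.0029, 0.04], [-0.0315, 0.004, 0.039], [-0.0289, -0.0077, 0.0384], [-0.0457, 0.0066, 0.0379], [-0.043, 0.0077, 0.0365], [-0.0434, 0.0087, 0.0344], [-0.0458, 0.001, 0.0321]]
```

Run:
```python
from h import *
g=L2W(-.038,0.001,.035);print("grip",g.round(4))
to([.44,-.36,.238],-.136)
to([.50,-.10,.238],-.136)
to([g[0],g[1],.238],-.136)
```

```text
grip [0.544  0.3272 0.0674]
delta [ 1.0262 -0.5725 -0.0031] roll 0.0714 t 0.1 yaw 0.3129
delta [ 1.4833e+00 -1.3355e+00 -1.3000e-03] roll 0.0714 t 0.1 yaw 0.3129
delta [ 2.0612e+00 -2.6452e+00  1.7000e-03] roll 0.0714 t 0.1 yaw 0.3129
```

Emit:
step_arm(delta_pos=[[0.16,-0.09,0],[0.32,-0.18,0],[0.48,-0.27,0],[0.64,-0.36,0],[0.8,-0.45,0],[0.95,-0.53,0],[0.95,-0.53,0]], roll=[0.0238,0.0476,0.0714,0.0714,0.0714,0.0714,0.0714], jaw=0.5)

```text
t: 0.8
tool_pos: [0.4258, -0.3748, 0.4043]
orientation: [0.998, -0.064, 0.001, -0.002]
force: [-0.2, -0.3, -0.1]
width: 0.0469
finger_force: 0.0
```

Run:
```python
from h import *
to([.50,-.10,.238],-.136)
to([.544,.3272,.238],-.136)
```

```text
delta [ 0.1278 -0.9402  0.0013] roll 0.0012 t 0.8 yaw -0.1286
delta [ 0.0907 -2.3713  0.0064] roll 0.0012 t 0.8 yaw -0.1286
```

Emit:
step_arm(delta_pos=[[0.02,-0.16,0],[0.04,-0.32,0],[0.06,-0.48,0],[0.08,-0.64,0],[0.1,-0.8,0],[0.11,-0.94,0]], roll=[0.001,0.001,0.001,0.001,0.001,0.001])

```text
t: 1.4
tool_pos: [0.4935, -0.1017, 0.4046]
orientation: [0.998, -0.07, -0.0, -0.0]
force: [0.1, -0.0, 0.3]
width: 0.0464
finger_force: 0.0
```

Emit:
step_arm(delta_pos=[[0,-0.16,0],[0,-0.32,0],[0,-0.48,0],[0,-0.64,0],[0,-0.8,0],[0,-0.95,0],[0,-0.95,0]], roll=[0,0,0,0,0,0,0])

```text
t: 2.1
tool_pos: [0.5324, 0.186, 0.4041]
orientation: [0.998, -0.064, -0.001, -0.003]
force: [-0.4, 0.7, 0.7]
width: 0.0465
finger_force: 0.0
```

Run:
```python
from h import *
to([.544,.3272,.238],-.136)
```

```text
delta [-2.220e-02 -4.716e-01 -2.000e-04] roll 0.0011 t 2.1 yaw -0.129
```

Emit:
step_arm(delta_pos=[[-0.01,-0.16,0],[-0.02,-0.32,0],[-0.022,-0.44,0],[-0.022,-0.472,0],[-0.022,-0.472,0]], roll=[0.001,0.001,0.001,0.001,0.001])

```text
t: 2.6
tool_pos: [0.5465, 0.32, 0.4039]
orientation: [0.997, -0.073, -0.001, 0.0]
force: [0.6, -0.6, -0.6]
width: 0.0468
finger_force: 0.0
```

Run:
```python
from h import *
to([.544,.3272,.0674],-.136)
s=observe();print(s['tool_pos'],s['force'])
im,P,K,T=cap("scene");np.savez("scene1.npz",im=im,P=P)
im2,P2,K,T=cap("wrist");np.savez("wrist1.npz",im=im2,P=P2)
c=np.zeros((600,800,3),np.uint8)
c[:,:400]=cv2.resize(im[160:400,130:290],(400,600));c[:300,400:]=cv2.resize(im2,(400,300));cv2.imwrite("pics/p1.png",c)
```

```text
delta [-0.011  -0.0229  0.5649] roll -0.0015 t 2.6 yaw -0.1455
[0.54652173 0.32000618 0.40385664] [ 0.56409453 -0.60608152 -0.62587994]
```

View pics/p1.png

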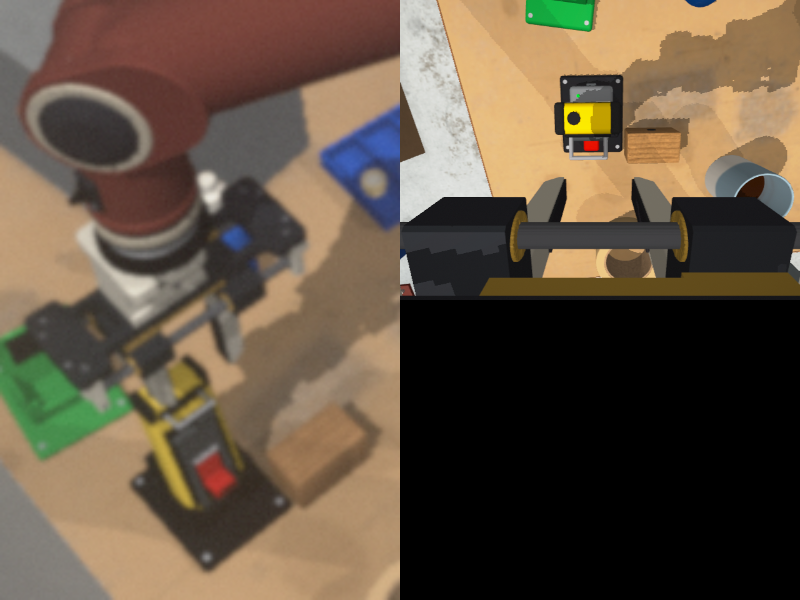

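Run:
```python
from h import *
s=observe();R=Ro.from_quat(s['orientation']).as_matrix()
A=np.load("wrist1.npz");Q=(A['P']-s['tool_pos'])@R*1000
for u in (220,250,300,320,350,400):
    print("col",u,[(v,*Q[v,u].round(0).tolist()) for v in range(280,480,12)])
B=np.load("scene1.npz");q=((B['P']-s['tool_pos'])@R*1000).reshape(-1,3)
m=(q[:,2]>20)&(q[:,2]<190)&(abs(q[:,0])<70)&(abs(q[:,1])<120);q=q[m]
for z in range(20,190,10):
    k=q[(q[:,2]>=z)&(q[:,2]<z+10)]
    if len(k)>3:
        i=k[abs(k[:,1])<20]
        print(z,len(k),"x",np.percentile(k[:,0],[2,98]).round(),"y",np.percentile(k[:,1],[2,98]).round(),"mid x",(np.percentile(i[:,0],[2,98]).round(),len(i)) if len(i) else 0)
```

```text
col 220 [(280, -72.0, -101.0, 404.0), (292, -85.0, -102.0, 405.0), (304, -98.0, -103.0, 403.0), (316, 8.0, -36.0, 152.0), (328, 8.0, -34.0, 143.0), (340, 8.0, -32.0, 134.0), (352, 7.0, -31.0, 128.0), (364, 30.0, -19.0, 86.0), (376, 28.0, -19.0, 84.0), (388, 25.0, -19.0, 85.0), (400, 7.0, -25.0, 105.0), (412, 4.0, -26.0, 106.0), (424, 2.0, -25.0, 104.0), (436, -2.0, -26.0, 104.0), (448, 21.0, -17.0, 75.0), (460, 21.0, -17.0, 72.0), (472, 21.0, -16.0, 69.0)]
col 250 [(280, -72.0, -70.0, 403.0), (292, 8.0, -29.0, 175.0), (304, 8.0, -27.0, 163.0), (316, 7.0, -26.0, 154.0), (328, 7.0, -25.0, 145.0), (340, 4.0, -24.0, 142.0), (352, -0.0, -24.0, 141.0), (364, 30.0, -14.0, 86.0), (376, 28.0, -14.0, 84.0), (388, 27.0, -13.0, 83.0), (400, -214.0, -77.0, 405.0), (412, -229.0, -77.0, 403.0), (424, -243.0, -77.0, 402.0), (436, -261.0, -78.0, 403.0), (448, 21.0, -12.0, 74.0), (460, 20.0, -12.0, 73.0), (472, 20.0, -12.0, 70.0)]
col 300 [(280, -73.0, -20.0, 406.0), (292, -84.0, -20.0, 403.0), (304, -98.0, -20.0, 404.0), (316, -112.0, -20.0, 405.0), (328, -125.0, -20.0, 404.0), (340, -139.0, -20.0, 4
[... 2017 characters left out ...]
90.  82.] mid x (array([-26., -22.]), 44)
80 521 x [-39.  23.] y [-86.  77.] mid x (array([-35., -25.]), 102)
90 145 x [-39.  21.] y [-89.  81.] mid x (array([-32., -31.]), 4)
100 15 x [-31.  -2.] y [-54.  76.] mid x 0
110 8 x [-6.  2.] y [21. 23.] mid x 0
120 22 x [-13.   6.] y [20. 30.] mid x (array([4., 4.]), 1)
130 37 x [-14.  -6.] y [-39.  35.] mid x (array([-7., -7.]), 1)
140 70 x [-13.   2.] y [-42.  35.] mid x (array([-9.,  2.]), 3)
150 65 x [-14.   3.] y [-42.  34.] mid x (array([-7., -7.]), 1)
160 64 x [-13.   5.] y [-41.  34.] mid x (array([-2., -2.]), 1)
170 63 x [-13.   4.] y [-41.  33.] mid x (array([-9., -6.]), 3)
180 19 x [-13.   6.] y [-38.  28.] mid x (array([-4., -4.]), 1)
```

Run:
```python
from h import *
s=observe();R=Ro.from_quat(s['orientation']).as_matrix()
A=np.load("wrist1.npz");Q=(A['P']-s['tool_pos'])@R*1000
print("cam",((np.array(camera_info("wrist")["world_from_camera"])[:3,3]-s['tool_pos'])@R*1000).round())
for v in range(296,476,12):
    print(v,[(u,*Q[v,u].round(0).astype(int).tolist()) for u in range(60,246,20) if Q[v,u,2]<200])
for v in range(358,402,3): print(v,Q[v,320].round(1))
c=cv2.resize(A['im'][270:480],(800,262));cv2.imwrite("pics/grip.png",cv2.convertScaleAbs(c,alpha=2))
```

```text
cam [71.  0. 19.]
296 [(240, 7, -33, 172)]
308 [(220, 8, -38, 159), (240, 8, -31, 159)]
320 [(80, 34, -50, 95), (100, 35, -45, 94), (120, 34, -41, 94), (140, 34, -37, 94), (160, 34, -33, 94), (180, 35, -29, 94), (200, 33, -26, 97), (220, 8, -36, 149), (240, 8, -29, 149)]
332 [(60, 35, -50, 88), (80, 35, -46, 89), (100, 34, -43, 90), (120, 35, -38, 88), (140, 34, -35, 89), (160, 35, -31, 89), (180, 35, -27, 88), (200, 30, -26, 97), (220, 8, -34, 140), (240, 8, -27, 139)]
344 [(60, 34, -48, 85), (80, 35, -44, 84), (100, 35, -40, 84), (120, 35, -36, 84), (140, 35, -33, 84), (160, 34, -30, 85), (180, 34, -26, 85), (200, 31, -25, 91), (220, 8, -32, 132), (240, 6, -26, 135)]
356 [(60, 35, -45, 80), (80, 35, -41, 80), (100, 34, -38, 80), (120, 34, -35, 81), (140, 34, -31, 80), (160, 34, -28, 81), (180, 33, -26, 84), (200, 30, -24, 88), (220, 30, -20, 87), (240, 30, -16, 89)]
368 [(60, 34, -44, 78), (80, 33, -41, 78), (100, 34, -37, 78), (120, 34, -33, 77), (140, 34, -30, 78), (160, 33, -27, 79), (180, 31, -25, 82), (200, 29, -23, 85), (220, 30, -19, 85), (240, 29, -15, 85)]
380 [(60, 31, -4
[... 1148 characters left out ...]
0, 17, -43, 78), (100, 17, -39, 78), (120, 17, -36, 78), (140, 21, -30, 74), (160, 21, -27, 74), (180, 21, -24, 74), (200, 21, -20, 74), (220, 20, -17, 75), (240, 21, -14, 74)]
464 [(60, 15, -46, 77), (80, 15, -43, 77), (100, 15, -39, 77), (120, 15, -36, 77), (140, 20, -29, 72), (160, 21, -26, 71), (180, 21, -23, 71), (200, 20, -20, 72), (220, 21, -16, 71), (240, 21, -13, 71)]
358 [30.1 -0.8 87.1]
361 [29.8 -0.8 86.6]
364 [29.3 -0.8 86.3]
367 [29.3 -0.8 85.3]
370 [28.5 -0.8 85.7]
373 [28.2 -0.8 85.1]
376 [28.3 -0.8 84. ]
379 [27.3 -0.8 84.5]
382 [27.2 -0.8 83.7]
385 [25.9 -0.8 84.7]
388 [26.1 -0.8 83.5]
391 [25.1 -0.8 84.1]
394 [24.6 -0.8 83.9]
397 [23.9 -0.8 84. ]
400 [-174.9    1.   352.1]
```

View pics/grip.png

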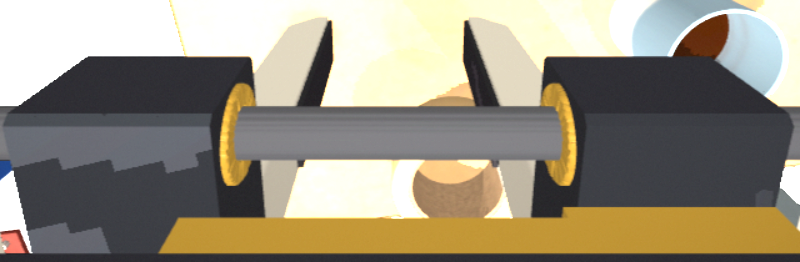

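Emit:
step_arm(delta_pos=[[0,0,-0.16],[0,0,-0.32],[0,0,-0.48],[0,0,-0.64],[0,0,-0.8],[0,0,-0.96]], roll=[0,0,0,0,0,0])

```text
t: 3.3
tool_pos: [0.547, 0.3153, 0.6956]
orientation: [0.997, -0.077, 0.001, 0.0]
force: [0.5, 0.2, 0.6]
width: 0.0465
finger_force: 0.0
```

Emit:
step_arm(delta_pos=[[0,0,-0.16],[0,0,-0.32],[0,0,-0.48],[0,0,-0.64],[0,0,-0.8],[0,0,-0.8]], roll=[0,0,0,0,0,0])

```text
t: 3.9
tool_pos: [0.4524, 0.2598, 0.8544]
orientation: [0.991, -0.084, 0.078, -0.071]
force: [-0.1, 1.6, 0.6]
width: 0.0464
finger_force: 0.0
```

Run:
```python
from h import *
s=observe();R=Ro.from_quat(s['orientation']).as_matrix();print(s['t'],s['tool_pos'].round(3),s['qpos'].round(3),"z",R[:,2].round(3))
```

```text
3.9 [0.452 0.26  0.854] [-0.833  0.376  0.658  0.635 -0.342  1.981 -2.144] z [ 0.166  0.128 -0.978]
```

Emit:
step_arm(delta_pos=[[0,0,0.15],[0,0,0.3],[0,0,0.45],[0,0,0.6],[0,0,0.6]], roll=[0,0,0,0,0])

```text
t: 4.4
tool_pos: [0.4805, 0.2816, 0.6737]
orientation: [0.992, -0.085, 0.073, -0.067]
force: [-0.7, 0.4, -1.1]
width: 0.046
finger_force: 0.0
```

Run:
```python
from h import *
s=observe();R=Ro.from_quat(s['orientation']).as_matrix();print(s['t'],s['tool_pos'].round(3),s['qpos'].round(3),"z",R[:,2].round(3))
```

```text
4.4 [0.48  0.282 0.674] [-0.979  0.331  0.653  1.234 -0.257  1.451 -2.106] z [ 0.156  0.12  -0.98 ]
```

```bash
cat >> h.py <<'E'
def tcp(*ps):
    s=observe();R=Ro.from_quat(s['orientation']).as_matrix()
    print("t",round(s['t'],2),"pos",s['tool_pos'].round(4),"z",R[:,2].round(3),"y",R[:,1].round(3),"q",s['qpos'].round(2),"F",s['force'].round(1),"w",round(s['width'],4))
    for p in ps: print("  d",(R.T@(np.array(p)-s['tool_pos'])/.3).round(4))
E
python3 -c "
from h import *
tcp([.55,.03,.674],[.52,-.2,.674],[.42,-.37,.674])"
```

```text
t 4.4 pos [0.4805 0.2816 0.6737] z [ 0.156  0.12  -0.98 ] y [-0.158 -0.977 -0.145] q [-0.98  0.33  0.65  1.23 -0.26  1.45 -2.11] F [-0.7  0.4 -1.1] w 0.046
  d [ 0.3749  0.7825 -0.0659]
  d [ 0.4133  1.5472 -0.1738]
  d [ 0.1888  2.1533 -0.2939]
```

Emit:
step_arm(delta_pos=[[0.07,0.14,-0.01],[0.14,0.28,-0.02],[0.21,0.42,-0.03],[0.27,0.56,-0.04],[0.33,0.7,-0.05],[0.37,0.78,-0.07],[0.38,0.92,-0.09]], roll=[0,0,0,0,0,0,0])

```text
t: 5.1
tool_pos: [0.5461, -0.011, 0.6863]
orientation: [0.99, -0.081, 0.085, -0.073]
force: [1.3, 0.5, -1.2]
width: 0.047
finger_force: 0.0
```

Emit:
step_arm(delta_pos=[[0,0.15,-0.02],[0,0.3,-0.04],[0.02,0.45,-0.06],[0.03,0.6,-0.08],[-0.03,0.75,-0.11],[-0.08,0.88,-0.14],[-0.13,1.0,-0.17]], roll=[0,0,0,0,0,0,0])

```text
t: 5.8
tool_pos: [0.4504, -0.3052, 0.6832]
orientation: [0.99, -0.084, 0.085, -0.071]
force: [0.8, 0.1, 0.5]
width: 0.0463
finger_force: 0.0
```

```bash
python3 -c "
from h import *
tcp([.42,-.37,.674],[.42,-.37,.92],[.42,-.37,.95])"
```

```text
t 5.8 pos [ 0.4504 -0.3052  0.6832] z [ 0.18   0.127 -0.975] y [-0.154 -0.976 -0.155] q [ 0.14  0.36  0.77  1.2  -0.47  1.65 -0.91] F [0.8 0.1 0.5] w 0.0463
  d [-0.0648  0.2312 -0.0159]
  d [ 0.0635  0.1038 -0.8157]
  d [ 0.0792  0.0882 -0.9133]
```

Emit:
step_arm(delta_pos=[[0,0.1,-0.12],[0,0.12,-0.27],[0.02,0.12,-0.42],[0.04,0.11,-0.57],[0.05,0.1,-0.72],[0.06,0.1,-0.82],[0.06,0.1,-0.82]], roll=[0,0,0,0,0,0,0])

```text
t: 6.5
tool_pos: [0.4274, -0.3489, 0.8118]
orientation: [0.99, -0.084, 0.091, -0.068]
force: [-0.1, -1.3, 0.1]
width: 0.0467
finger_force: 0.0
```

```bash
python3 -c "
from h import *
tcp([.42,-.37,.95])"
```

```text
t 6.5 pos [ 0.4274 -0.3489  0.8118] z [ 0.192  0.12  -0.974] y [-0.154 -0.977 -0.151] q [ 0.84  0.42 -0.34  0.66 -0.07  1.98 -1.24] F [-0.1 -1.3  0.1] w 0.0467
  d [ 0.0667  0.0029 -0.4617]
```

Emit:
step_arm(delta_pos=[[0.02,0,-0.15],[0.04,0,-0.3],[0.05,0,-0.4],[0.05,0,-0.4],[0.05,0,-0.4]], roll=[0,0,0,0,0])

```text
t: 7.0
tool_pos: [0.3771, -0.3291, 0.8579]
orientation: [0.986, -0.089, 0.134, -0.052]
force: [-0.2, 0.1, -0.1]
width: 0.0465
finger_force: 0.0
```

```bash
python3 -c "
from h import *
tcp([.42,-.37,.95])"
```

```text
t 7.0 pos [ 0.3771 -0.3291  0.8579] z [ 0.273  0.078 -0.959] y [-0.161 -0.979 -0.125] q [ 1.06  0.36 -0.73  0.65  0.07  1.98 -1.33] F [-0.2  0.1 -0.1] w 0.0465
  d [ 0.2396  0.072  -0.266 ]
```

```bash
python3 -c "
from h import *
tcp([.27,-.46,.93],[.27,-.46,.98])"
```

```text
t 7.0 pos [ 0.3771 -0.3291  0.8579] z [ 0.273  0.078 -0.959] y [-0.161 -0.979 -0.125] q [ 1.06  0.36 -0.73  0.65  0.07  1.98 -1.33] F [-0.2  0.1 -0.1] w 0.0465
  d [-0.195   0.4546 -0.3619]
  d [-0.1526  0.4337 -0.5217]
```

Emit:
step_arm(delta_pos=[[-0.06,0.13,-0.08],[-0.12,0.27,-0.17],[-0.17,0.4,-0.3],[-0.18,0.45,-0.36],[-0.18,0.45,-0.36],[-0.18,0.45,-0.36]], roll=[0,0,0,0,0,0])

```text
t: 7.6
tool_pos: [0.2511, -0.4194, 0.8674]
orientation: [0.981, -0.096, 0.169, -0.027]
force: [0.1, -0.6, -1.2]
width: 0.0464
finger_force: 0.0
```

```bash
python3 -c "
from h import *
tcp([.27,-.46,.98],[.4,-.4,.7])"
```

```text
t 7.6 pos [ 0.2511 -0.4194  0.8674] z [ 0.336  0.02  -0.942] y [-0.179 -0.98  -0.085] q [ 1.46  0.37 -0.9   0.65  0.07  1.98 -1.09] F [ 0.1 -0.6 -1.2] w 0.0464
  d [ 0.2072  0.0893 -0.3351]
  d [ 0.2641 -0.1049  0.6935]
```

```bash
python3 -c "
from h import *
tcp([.11,-.5,.92])"
```

```text
t 7.6 pos [ 0.2511 -0.4194  0.8674] z [ 0.336  0.02  -0.942] y [-0.179 -0.98  -0.085] q [ 1.46  0.37 -0.9   0.65  0.07  1.98 -1.09] F [ 0.1 -0.6 -1.2] w 0.0464
  d [-0.3248  0.3325 -0.3288]
```

Emit:
step_arm(delta_pos=[[-0.1,0.1,-0.1],[-0.2,0.2,-0.2],[-0.3,0.3,-0.3],[-0.32,0.33,-0.33],[-0.32,0.33,-0.33],[-0.32,0.33,-0.33]], roll=[0,0,0,0,0,0])

```text
t: 8.2
tool_pos: [0.0377, -0.4483, 0.9193]
orientation: [0.956, -0.153, 0.241, 0.073]
force: [35.4, 26.9, 19.3]
width: 0.0466
finger_force: 0.0
```

```bash
python3 -c "
from h import *
tcp([.3,-.45,.7],[.45,-.3,.55])"
```

```text
t 8.2 pos [ 0.0377 -0.4483  0.9193] z [ 0.438 -0.213 -0.874] y [-0.327 -0.943  0.066] q [ 2.06  0.39 -1.34  0.56  0.22  1.98 -0.92] F [35.4 26.9 19.3] w 0.0466
  d [ 0.3814 -0.3282  1.0227]
  d [ 0.4308 -0.9958  1.5722]
```

Emit:
step_arm(delta_pos=[[0.06,-0.05,0.08],[0.12,-0.1,0.2],[0.18,-0.16,0.34],[0.24,-0.21,0.5],[0.3,-0.26,0.65],[0.36,-0.3,0.8],[0.38,-0.33,0.95],[0.38,-0.33,1.0]], roll=[0,0,0,0,0,0,0,0])

```text
t: 9.0
tool_pos: [0.3015, -0.4434, 0.7007]
orientation: [0.958, -0.147, 0.237, 0.069]
force: [-0.3, -0.1, -0.1]
width: 0.0465
finger_force: 0.0
```

```bash
python3 -c "
from h import *
tcp([.55,-.1,.7],[.45,.3,.7],[.45,.3,.93])"
```

```text
t 9.0 pos [ 0.3015 -0.4434  0.7007] z [ 0.433 -0.201 -0.879] y [-0.314 -0.947  0.062] q [ 1.77  0.38 -1.23  1.29  0.27  1.22 -1.25] F [-0.3 -0.1 -0.1] w 0.0465
  d [ 0.4138 -1.3446  0.1309]
  d [-0.1997 -2.5033 -0.2814]
  d [ 0.1633 -2.4559 -0.955 ]
```

Emit:
step_arm(delta_pos=[[0.06,-0.13,0.01],[0.12,-0.27,0.03],[0.17,-0.4,0.04],[0.22,-0.54,0.05],[0.26,-0.67,0.06],[0.31,-0.8,0.08],[0.34,-0.94,0.09]], roll=[0,0,0,0,0,0,0])

```text
t: 9.7
tool_pos: [0.4869, -0.2091, 0.7125]
orientation: [0.956, -0.151, 0.24, 0.071]
force: [1.1, -1.0, -0.6]
width: 0.0464
finger_force: 0.0
```

```bash
python3 -c "
from h import *
tcp([.5,.15,.7],[.32,.38,.7],[.32,.38,.88])"
```

```text
t 9.7 pos [ 0.4869 -0.2091  0.7125] z [ 0.438 -0.208 -0.874] y [-0.323 -0.944  0.063] q [ 1.11  0.3  -1.11  1.3   0.47  1.24 -1.85] F [ 1.1 -1.  -0.6] w 0.0464
  d [-0.2877 -1.1472 -0.1937]
  d [-0.986  -1.6777 -0.6163]
  d [-0.6974 -1.6397 -1.141 ]
```

Emit:
step_arm(delta_pos=[[-0.03,-0.15,-0.03],[-0.06,-0.3,-0.05],[-0.1,-0.45,-0.08],[-0.14,-0.6,-0.1],[-0.18,-0.75,-0.13],[-0.22,-0.9,-0.15],[-0.25,-1.0,-0.17]], roll=[0,0,0,0,0,0,0])

```text
t: 10.4
tool_pos: [0.495, 0.1066, 0.7031]
orientation: [0.957, -0.149, 0.241, 0.069]
force: [0.5, -0.3, 0.1]
width: 0.0462
finger_force: 0.0
```

```bash
python3 -c "
from h import *
tcp([.32,.38,.7],[.32,.38,.80],[.32,.38,.9])"
```

```text
t 10.4 pos [0.495  0.1066 0.7031] z [ 0.441 -0.203 -0.874] y [-0.317 -0.946  0.06 ] q [ 0.44  0.27 -1.09  1.34  0.68  1.41 -2.51] F [ 0.5 -0.3  0.1] w 0.0462
  d [-0.7238 -0.6778 -0.433 ]
  d [-0.5633 -0.6579 -0.7245]
  d [-0.4028 -0.6379 -1.016 ]
```

Emit:
step_arm(delta_pos=[[-0.08,-0.08,-0.06],[-0.16,-0.16,-0.12],[-0.24,-0.24,-0.18],[-0.32,-0.32,-0.24],[-0.4,-0.4,-0.3],[-0.48,-0.48,-0.36],[-0.56,-0.55,-0.42],[-0.6,-0.6,-0.48],[-0.64,-0.67,-0.55],[-0.64,-0.67,-0.58],[-0.64,-0.67,-0.58],[-0.64,-0.67,-0.58]], roll=[-0.022,-0.044,-0.066,-0.088,-0.11,-0.132,-0.154,-0.176,-0.198,-0.22,-0.242,-0.25])

```text
t: 11.6
tool_pos: [0.3219, 0.3769, 0.7514]
orientation: [0.782, 0.571, 0.121, 0.218]
force: [0.4, -0.0, 0.1]
width: 0.0464
finger_force: 0.0
```

```bash
python3 -c "
from h import *
tcp([.32,.38,.80],[.32,.38,.9])"
```

```text
t 11.6 pos [0.3219 0.3769 0.7514] z [ 0.438 -0.202 -0.876] y [ 0.841 -0.253  0.479] q [-0.31  0.39 -1.25  1.14  0.91  1.96 -1.55] F [ 0.4 -0.   0.1] w 0.0464
  d [-0.0018  0.0695 -0.1468]
  d [-0.0215  0.2291 -0.4388]
```

Emit:
step_arm(delta_pos=[[0,0.05,-0.1],[-0.01,0.1,-0.2],[-0.01,0.1,-0.2],[-0.01,0.1,-0.2]], roll=[-0.022,-0.044,-0.066,-0.088])

```text
t: 12.0
tool_pos: [0.3192, 0.3763, 0.8217]
orientation: [0.616, 0.747, 0.066, 0.242]
force: [-0.3, -0.4, -0.2]
width: 0.0464
finger_force: 0.0
```

```bash
python3 -c "
from h import *
tcp([.32,.38,.80],[.32,.38,.9])"
```

```text
t 12.0 pos [0.3192 0.3763 0.8217] z [ 0.442 -0.199 -0.874] y [0.888 0.232 0.396] q [-0.66  0.3  -0.67  0.89  0.76  1.98 -0.79] F [-0.3 -0.4 -0.2] w 0.0464
  d [ 0.0317 -0.0234  0.062 ]
  d [-0.0616  0.1087 -0.2294]
```

Redundancy absorbed it; push further up.

Emit:
step_arm(delta_pos=[[-0.03,0.06,-0.12],[-0.06,0.11,-0.23],[-0.06,0.11,-0.23],[-0.06,0.11,-0.23]], roll=[-0.022,-0.044,-0.066,-0.088])

```text
t: 12.4
tool_pos: [0.3619, 0.384, 0.8178]
orientation: [0.584, 0.783, -0.003, 0.216]
force: [0.5, 0.2, -1.6]
width: 0.0469
finger_force: 0.0
```

```bash
python3 -c "
from h import *
tcp([.32,.38,.80],[.32,.38,.95])"
```

```text
t 12.4 pos [0.3619 0.384  0.8178] z [ 0.335 -0.258 -0.906] y [0.915 0.318 0.247] q [-1.06  0.36  0.21  0.76  0.4   1.98 -0.41] F [ 0.5  0.2 -1.6] w 0.0469
  d [ 0.0395 -0.1466  0.0104]
  d [-0.1319 -0.0229 -0.4428]
```

Emit:
step_arm(delta_pos=[[-0.02,0,-0.1],[-0.05,-0.01,-0.2],[-0.08,-0.01,-0.27],[-0.08,-0.01,-0.27],[-0.08,-0.01,-0.27]], roll=[0,0,0,0,0])

```text
t: 12.9
tool_pos: [0.2764, 0.4254, 0.8628]
orientation: [0.482, 0.85, 0.055, 0.204]
force: [3.0, 2.3, 1.2]
width: 0.0467
finger_force: 0.0
```

```bash
python3 -c "
from h import *
tcp([.32,.38,.80],[.32,.38,.95],[.32,.38,.7])"
```

```text
t 12.9 pos [0.2764 0.4254 0.8628] z [ 0.4   -0.104 -0.911] y [0.797 0.53  0.29 ] q [-1.59  0.48  1.31  0.65 -0.23  1.98  0.01] F [3.  2.3 1.2] w 0.0467
  d [-0.1314 -0.0249  0.2646]
  d [-0.2789  0.1199 -0.1907]
  d [-0.0331 -0.1214  0.5681]
```

```bash
cat >> h.py <<'E'
def rollfor(yd,s):
    R=Ro.from_quat(s['orientation']).as_matrix();z=R[:,2]
    d=np.array(yd)-np.dot(yd,z)*z;d/=np.linalg.norm(d)
    a=np.arctan2(d@R[:,0]*-1,d@R[:,1])  # rot about z by a: y -> -sin a x + cos a y
    return a/2/np.pi
def tip(p,ahead=.186,back=0.,yaw=-.136):
    "tool deltas to put tip centre at p (retreated by back along tool z)"
    s=observe();R=Ro.from_quat(s['orientation']).as_matrix();z=R[:,2]
    T=np.array(p)-(ahead+back)*z
    r=rollfor([-np.sin(yaw),np.cos(yaw),0],s)
    print("t",round(s['t'],2),"TCPtarget",T.round(3),"d",(R.T@(T-s['tool_pos'])/.3).round(4),"roll",round(r,4),"/",round(r-.5*np.sign(r),4),"q",s['qpos'].round(2),"F",s['force'].round(1),"w",round(s['width'],4),"z",z.round(3))
LP=lambda x,y,z:L2W(x-.008,y+.001,z)
E
python3 -c "
from h import *
p=LP(-.0285,0,.029);print(p)
tip(p,back=.2);tip(p,back=.13);tip(p)"
```

```text
[0.54437488 0.32713178 0.0612192 ]
t 12.9 TCPtarget [0.39  0.367 0.413] d [ 0.1081 -0.2354  1.5378] roll -0.1407 / 0.3593 q [-1.59  0.48  1.31  0.65 -0.23  1.98  0.01] F [3.  2.3 1.2] w 0.0467 z [ 0.4   -0.104 -0.911]
t 12.9 TCPtarget [0.418 0.36  0.349] d [ 0.1081 -0.2354  1.7711] roll -0.1407 / 0.3593 q [-1.59  0.48  1.31  0.65 -0.23  1.98  0.01] F [3.  2.3 1.2] w 0.0467 z [ 0.4   -0.104 -0.911]
t 12.9 TCPtarget [0.47  0.346 0.231] d [ 0.1081 -0.2354  2.2045] roll -0.1407 / 0.3593 q [-1.59  0.48  1.31  0.65 -0.23  1.98  0.01] F [3.  2.3 1.2] w 0.0467 z [ 0.4   -0.104 -0.911]
```

Emit:
step_arm(delta_pos=[[0.01,-0.03,0.12],[0.03,-0.06,0.27],[0.04,-0.1,0.42],[0.06,-0.14,0.57],[0.08,-0.18,0.72],[0.1,-0.22,0.87],[0.108,-0.235,1.0],[0.108,-0.235,1.0]], roll=[-0.022,-0.044,-0.066,-0.088,-0.11,-0.132,-0.14,-0.14], jaw=0.48)

```text
t: 13.7
tool_pos: [0.3195, 0.3925, 0.5535]
orientation: [0.064, 0.976, -0.041, 0.204]
force: [0.6, -0.2, 0.1]
width: 0.0448
finger_force: 0.0
```

```bash
python3 -c "
from h import *
p=LP(-.0285,0,.029)
tip(p,back=.2);tip(p,back=.1);tip(p)"
```

```text
t 13.7 TCPtarget [0.393 0.368 0.414] d [-0.0445 -0.0222  0.5297] roll 0.0024 / -0.4976 q [-1.78  0.38  1.1   1.66  0.01  1.07  0.68] F [ 0.6 -0.2  0.1] w 0.0448 z [ 0.392 -0.105 -0.914]
t 13.7 TCPtarget [0.432 0.357 0.323] d [-0.0445 -0.0222  0.863 ] roll 0.0024 / -0.4976 q [-1.78  0.38  1.1   1.66  0.01  1.07  0.68] F [ 0.6 -0.2  0.1] w 0.0448 z [ 0.392 -0.105 -0.914]
t 13.7 TCPtarget [0.471 0.347 0.231] d [-0.0445 -0.0222  1.1963] roll 0.0024 / -0.4976 q [-1.78  0.38  1.1   1.66  0.01  1.07  0.68] F [ 0.6 -0.2  0.1] w 0.0448 z [ 0.392 -0.105 -0.914]
```

Emit:
step_arm(delta_pos=[[-0.015,-0.01,0.14],[-0.03,-0.02,0.29],[-0.045,-0.022,0.44],[-0.045,-0.022,0.59],[-0.045,-0.022,0.73],[-0.045,-0.022,0.83],[-0.045,-0.022,0.86],[-0.045,-0.022,0.86]], roll=[0.002,0.002,0.002,0.002,0.002,0.002,0.002,0.002])

```text
t: 14.5
tool_pos: [0.4345, 0.362, 0.3273]
orientation: [0.069, 0.975, -0.036, 0.207]
force: [-0.3, 0.2, 0.3]
width: 0.0445
finger_force: 0.0
```

Run:
```python
from h import *
p=LP(-.0285,0,.029)
tip(p)
s=observe();R=Ro.from_quat(s['orientation']).as_matrix()
im,P,K,T=cap("wrist")
h=cv2.cvtColor(im,cv2.COLOR_BGR2HSV).astype(int)
rd=((h[...,0]<6)|(h[...,0]>174))&(h[...,1]>150)&(h[...,2]>60)&(abs(P-LP(-.03,0,.04)).max(-1)<.04)
q=P[rd];d=q-[.5745,.322,.026];c,sn=np.cos(-.136),np.sin(-.136);th=.185
X=d[:,0]*c+d[:,1]*sn;Y=-d[:,0]*sn+d[:,1]*c;x=X*np.cos(th)-d[:,2]*np.sin(th);z=X*np.sin(th)+d[:,2]*np.cos(th)
print(rd.sum());
for n,k in(("x",x),("y",Y),("z",z)):print(n,np.percentile(k,[1,5,25,50,75,95,99]).round(4))
print("tool frame of reds",np.percentile(((q-s['tool_pos'])@R),[2,50,98],axis=0).round(4).tolist())
cv2.imwrite("pics/w2.png",im);np.savez("w2.npz",im=im,P=P)
```

```text
t 14.5 TCPtarget [0.47  0.345 0.231] d [ 0.0182 -0.0242  0.3462] roll 0.0007 / -0.4993 q [-1.31  0.67  0.79  1.88 -0.24  0.5   0.93] F [-0.3  0.2  0.3] w 0.0445 z [ 0.4   -0.098 -0.911]
1532
x [-0.046  -0.0453 -0.042  -0.0296 -0.0285 -0.0273 -0.022 ]
y [-0.0099 -0.008  -0.0039  0.0013  0.0066  0.0106  0.0112]
z [0.0192 0.0303 0.0396 0.0411 0.0506 0.059  0.0607]
tool frame of reds [[-0.0189, -0.018, 0.2684], [-0.0072, -0.0076, 0.2789], [0.012, 0.0025, 0.2973]]
```

View pics/w2.png

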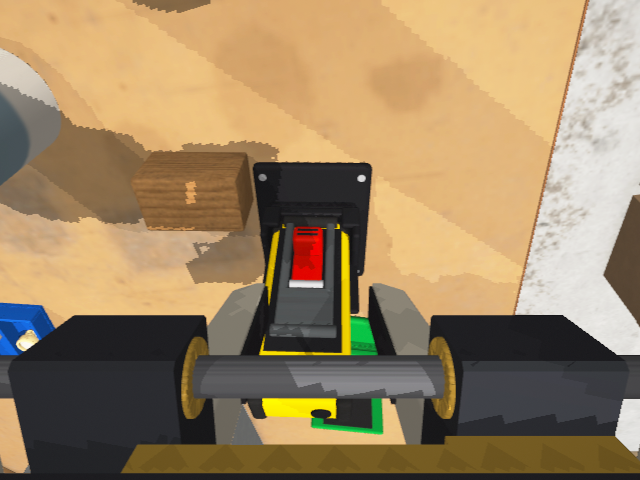

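Emit:
step_arm(delta_pos=[[0.018,-0.024,0.05],[0.018,-0.024,0.12],[0.018,-0.024,0.19],[0.018,-0.024,0.25],[0.018,-0.024,0.3],[0.018,-0.024,0.33],[0.018,-0.024,0.346],[0.018,-0.024,0.346]], roll=[0,0,0,0,0,0,0,0])

```text
t: 15.35
tool_pos: [0.4684, 0.3446, 0.2294]
orientation: [0.068, 0.975, -0.036, 0.207]
force: [0.6, -0.3, -0.2]
width: 0.0445
finger_force: 0.0
```

```bash
python3 -c "
from h import *
tip(LP(-.0285,0,.029))"
```

```text
t 15.35 TCPtarget [0.47  0.346 0.231] d [-0.0075  0.0039 -0.0023] roll 0.0009 / -0.4991 q [-1.13  0.8   0.62  1.91 -0.31  0.29  0.99] F [ 0.6 -0.3 -0.2] w 0.0445 z [ 0.398 -0.099 -0.912]
```

Emit:
step_arm(delta_pos=[[0,0,0],[0,0,0],[0,0,0],[0,0,0],[0,0,0]], roll=[0,0,0,0,0], jaw=0.2)

```text
t: 15.85
tool_pos: [0.4682, 0.3448, 0.2294]
orientation: [0.068, 0.975, -0.036, 0.207]
force: [-1.2, 0.4, 1.4]
width: 0.0194
finger_force: 25.5
```

```bash
cat > path.py <<'E'
from h import *
s=observe();R=Ro.from_quat(s['orientation']).as_matrix();th=.185;yaw=-.136
def rot(v,a):return np.array([v[0]*np.cos(a)+v[1]*np.sin(a),-v[0]*np.sin(a)+v[1]*np.cos(a)])
def g(st,c):return np.array([-14,98])+rot((-4,-34),st)+rot((-12,-29),st+c)
g0=g(0,0)
for st,c in[(0,.15),(0,.3),(0,.42),(.1,.45),(.2,.45),(.3,.45),(.4,.45),(.5,.45),(.6,.45),(.65,.45),(.65,.5),(.7,.5)]:
    d=(g(st,c)-g0)/1000;dw=rot(d,th)
    w=np.array([dw[0]*np.cos(yaw),dw[0]*np.sin(yaw),dw[1]])
    print(st,c,(d*1000).round(1),(R.T@w/.3).round(3).tolist())
print(s['width'],s['finger_force'],s['force'])
E
python3 path.py
```

```text
0 0.15 [-4.2  2.1] [0.007, -0.001, -0.014]
0 0.3 [-8.   4.8] [0.013, -0.001, -0.028]
0 0.42 [-10.8   7.4] [0.015, -0.002, -0.041]
0.1 0.45 [-16.8  11.1] [0.025, -0.003, -0.062]
0.2 0.45 [-21.8  14.6] [0.032, -0.003, -0.081]
0.3 0.45 [-26.4  18.7] [0.037, -0.004, -0.101]
0.4 0.45 [-30.6  23.1] [0.04, -0.005, -0.121]
0.5 0.45 [-34.4  28. ] [0.041, -0.006, -0.142]
0.6 0.45 [-37.6  33.2] [0.04, -0.007, -0.162]
0.65 0.45 [-39.   35.9] [0.039, -0.007, -0.172]
0.65 0.5 [-39.1  37.5] [0.036, -0.007, -0.177]
0.7 0.5 [-40.3  40.2] [0.034, -0.008, -0.187]
0.01944862131700313 25.524120926856995 [-1.22706026  0.43425946  1.42767079]
```

Emit:
step_arm(delta_pos=[[0.007,-0.001,-0.014],[0.013,-0.001,-0.028],[0.015,-0.002,-0.041],[0.02,-0.002,-0.052],[0.025,-0.003,-0.062],[0.029,-0.003,-0.072],[0.032,-0.003,-0.081]], roll=[0,0,0,0,0,0,0])

```text
t: 16.55
tool_pos: [0.4495, 0.3468, 0.2478]
orientation: [0.069, 0.975, -0.037, 0.206]
force: [0.8, 0.6, -2.8]
width: 0.0197
finger_force: 21.7
```

Emit:
step_arm(delta_pos=[[0.003,0,-0.01],[0.005,-0.001,-0.02],[0.007,-0.001,-0.03],[0.008,-0.002,-0.04],[0.009,-0.003,-0.05],[0.009,-0.003,-0.061],[0.009,-0.003,-0.071],[0.008,-0.004,-0.081],[0.006,-0.004,-0.091],[0.004,-0.005,-0.1],[0.003,-0.005,-0.106]], roll=[0,0,0,0,0,0,0,0,0,0,0])

```text
t: 17.65
tool_pos: [0.4362, 0.3488, 0.2765]
orientation: [0.068, 0.975, -0.036, 0.207]
force: [1.0, -0.7, -2.9]
width: 0.0191
finger_force: 11.6
```

```bash
cat > look.py <<'E'
import sys
from h import *
im,P,K,T=cap("scene");np.savez("sc2.npz",im=im,P=P)
im2,P2,K,T=cap("wrist");np.savez("w3.npz",im=im2,P=P2)
c=np.zeros((600,800,3),np.uint8)
c[:,:400]=cv2.resize(im[160:400,130:290],(400,600));c[:300,400:]=cv2.resize(im2,(400,300));
im3,P3,K,T=cap("top");c[300:,400:]=cv2.resize(im3[170:320,120:320],(400,300))
cv2.imwrite(sys.argv[1],c)
E
python3 look.py pics/p3.png
```

```text
(no output)
```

View pics/p3.png

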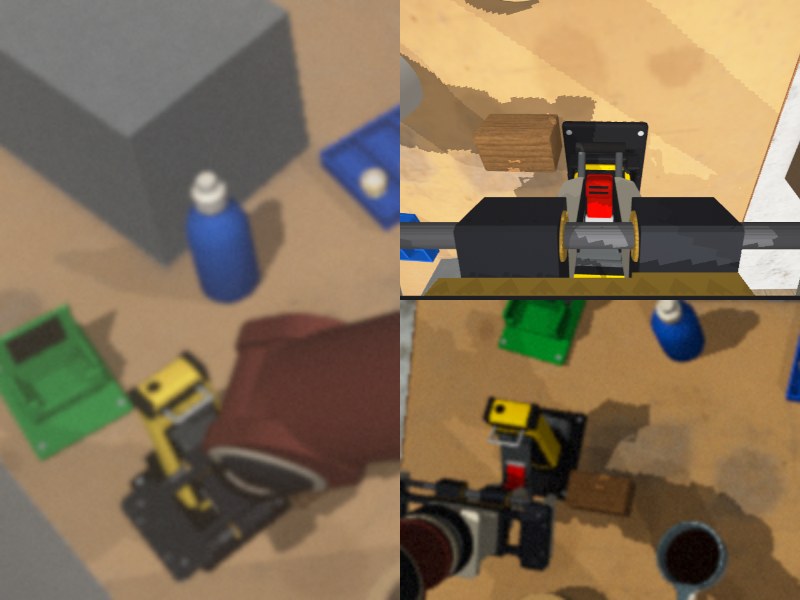

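Emit:
step_arm(delta_pos=[[-0.002,0,-0.008],[-0.004,-0.001,-0.016],[-0.006,-0.001,-0.022],[-0.006,-0.001,-0.022]], roll=[0,0,0,0])

```text
t: 18.2
tool_pos: [0.4353, 0.3492, 0.2836]
orientation: [0.068, 0.975, -0.036, 0.207]
force: [-0.0, 1.0, -0.2]
width: 0.0186
finger_force: 0.0
```

```bash
cat > stand.py <<'E'
from h import *
im,P,K,T=cap("wrist");np.savez("w4.npz",im=im,P=P)
d=P-[.5745,.322,.026];c,sn=np.cos(-.136),np.sin(-.136);th=.185
X=d[...,0]*c+d[...,1]*sn;Y=-d[...,0]*sn+d[...,1]*c;x=X*np.cos(th)-d[...,2]*np.sin(th)+.008;z=X*np.sin(th)+d[...,2]*np.cos(th);Y=Y-.001
# stand outer face: x=-14-7.. along direction; gather non-red points out of back
h=cv2.cvtColor(im,cv2.COLOR_BGR2HSV).astype(int)
nr=(h[...,1]<90)&(abs(abs(Y)-.015)<.005)&(x<-.022)&(x>-.1)&(z>.0)&(z<.095)
print(nr.sum())
for a in np.arange(.0,.1,.01):
    k=nr&(z>=a)&(z<a+.01)
    if k.sum()>5:print(a,k.sum(),np.percentile(x[k],[5,25,50,75]).round(4))
rd=((h[...,0]<6)|(h[...,0]>174))&(h[...,1]>150)&(h[...,2]>60)&(x>-.12)&(x<-.02)&(abs(Y)<.02)
print("red",rd.sum(),np.percentile(x[rd],[2,50,98]).round(4),np.percentile(z[rd],[2,50,98]).round(4))
s=observe();print(s['force'],s['width'],s['finger_force'],s['t'])
E
python3 stand.py
```

```text
3449
0.02 409 [-0.0786 -0.078  -0.0775 -0.0766]
0.03 670 [-0.0762 -0.0733 -0.071  -0.0687]
0.04 542 [-0.0666 -0.0648 -0.0629 -0.0609]
0.05 174 [-0.06   -0.0588 -0.058  -0.0576]
0.06 12 [-0.0809 -0.0808 -0.0806 -0.0802]
0.07 596 [-0.0878 -0.086  -0.0841 -0.0812]
0.08 674 [-0.0948 -0.0931 -0.0913 -0.0893]
0.09 372 [-0.0984 -0.0976 -0.0966 -0.0958]
red 2508 [-0.0756 -0.0526 -0.0433] [0.0543 0.0622 0.0716]
[-0.22873911  0.7618164   0.3110274 ] 0.01894793212727325 0.0 18.25
```

Emit:
step_arm(delta_pos=[[0,0,-0.08],[0,0,-0.2],[0,0,-0.35],[0,0,-0.45],[0,0,-0.45]], roll=[0,0,0,0,0], jaw=0.3)

```text
t: 18.75
tool_pos: [0.3811, 0.3635, 0.4094]
orientation: [0.067, 0.975, -0.033, 0.208]
force: [-0.2, -0.2, -0.3]
width: 0.0277
finger_force: 0.0
```

```bash
python3 -c "
from h import *
p=LP(0,0,.118);print(p)
tip(p,ahead=.167,back=.09);tip(p,ahead=.167)"
```

```text
[0.58834997 0.32111402 0.14345805]
t 18.75 TCPtarget [0.485 0.345 0.378] d [-0.2771 -0.0072  0.2416] roll 0.0009 / -0.4991 q [-1.52  0.54  0.95  1.88 -0.16  0.66  0.85] F [-0.2 -0.2 -0.3] w 0.0277 z [ 0.402 -0.093 -0.911]
t 18.75 TCPtarget [0.521 0.337 0.296] d [-0.2771 -0.0072  0.5416] roll 0.0009 / -0.4991 q [-1.52  0.54  0.95  1.88 -0.16  0.66  0.85] F [-0.2 -0.2 -0.3] w 0.0277 z [ 0.402 -0.093 -0.911]
```

Emit:
step_arm(delta_pos=[[-0.12,0,0],[-0.24,-0.007,0.05],[-0.277,-0.007,0.13],[-0.277,-0.007,0.22],[-0.277,-0.007,0.242],[-0.277,-0.007,0.242]], roll=[0,0,0,0,0,0], jaw=1.0)

```text
t: 19.35
tool_pos: [0.485, 0.3427, 0.3721]
orientation: [0.069, 0.976, -0.038, 0.205]
force: [-0.0, 1.2, 0.5]
width: 0.0714
finger_force: 0.0
```

```bash
python3 -c "
from h import *
p=LP(0,0,.118)
tip(p,ahead=.167)"
```

```text
t 19.35 TCPtarget [0.522 0.338 0.296] d [-0.0119  0.0152  0.2825] roll 0.0009 / -0.4991 q [-1.22  0.64  0.81  1.76 -0.24  0.62  1.02] F [-0.   1.2  0.5] w 0.0714 z [ 0.395 -0.102 -0.913]
```

Emit:
step_arm(delta_pos=[[-0.006,0.008,0],[-0.006,0.008,0.01],[-0.008,0.01,0.04],[-0.008,0.01,0.1],[-0.008,0.01,0.17],[-0.008,0.01,0.23],[-0.008,0.01,0.27],[-0.008,0.01,0.283],[-0.008,0.01,0.283]], roll=[0,0,0,0,0,0,0,0,0])

```text
t: 20.25
tool_pos: [0.5216, 0.3375, 0.2969]
orientation: [0.068, 0.975, -0.037, 0.206]
force: [0.3, 0.4, -0.2]
width: 0.093
finger_force: 0.0
```

```bash
python3 -c "
from h import *
p=LP(0,0,.118)
tip(p,ahead=.167)"
```

```text
t 20.25 TCPtarget [0.522 0.338 0.296] d [0.0006 0.0013 0.0039] roll 0.0009 / -0.4991 q [-1.09  0.75  0.7   1.76 -0.31  0.48  1.07] F [ 0.3  0.4 -0.2] w 0.093 z [ 0.397 -0.1   -0.912]
```

Spot on. Close on the lamp.

Emit:
step_arm(delta_pos=[[0,0,0],[0,0,0],[0,0,0],[0,0,0],[0,0,0],[0,0,0],[0,0,0]], roll=[0,0,0,0,0,0,0], jaw=0.5)

```text
t: 20.95
tool_pos: [0.5217, 0.3374, 0.2975]
orientation: [0.068, 0.975, -0.036, 0.207]
force: [-0.3, -1.8, 0.6]
width: 0.0582
finger_force: 29.8
```

```bash
python3 stand.py; python3 -c "
from h import *
s=observe();R=Ro.from_quat(s['orientation']).as_matrix()
u=LP(0,0,.1)-LP(0,0,0);print((R.T@u*10*.04/.3).round(4),(R.T@[0,0,.1/.3]).round(4))"
```

```text
7337
0.02 454 [-0.0783 -0.0779 -0.0773 -0.0765]
0.03 1239 [-0.0764 -0.0742 -0.0718 -0.0693]
0.04 913 [-0.0667 -0.0647 -0.0629 -0.0611]
0.05 919 [-0.0593 -0.0575 -0.0556 -0.0538]
0.06 924 [-0.052  -0.0502 -0.0483 -0.0465]
0.07 1061 [-0.0446 -0.0427 -0.0409 -0.039 ]
0.08 1201 [-0.0375 -0.0357 -0.0339 -0.0322]
0.09 626 [-0.0305 -0.0294 -0.0284 -0.0275]
red 4898 [-0.0751 -0.0547 -0.043 ] [0.0549 0.0624 0.0721]
[-0.09606542 -0.38197452  1.8595019 ] 0.058795414743550316 29.77678656578064 21.0
[-0.0759 -0.0053 -0.1095] [-0.1361 -0.0142 -0.304 ]
```

Emit:
step_arm(delta_pos=[[-0.008,0,-0.011],[-0.02,-0.001,-0.03],[-0.04,-0.003,-0.058],[-0.06,-0.004,-0.085],[-0.08,-0.005,-0.115],[-0.11,-0.007,-0.18],[-0.15,-0.011,-0.27],[-0.19,-0.015,-0.36],[-0.2,-0.016,-0.38]], roll=[0,0,0,0,0,0,0,0,0])

```text
t: 21.9
tool_pos: [0.5312, 0.3358, 0.4308]
orientation: [0.069, 0.975, -0.035, 0.21]
force: [2.2, -0.3, -5.5]
width: 0.0585
finger_force: 29.8
```

```bash
python3 look.py pics/p4.png; python3 -c "
from h import *
tcp()
T=np.load('top0.npz');P=T['P']
im=T['im'];h=cv2.cvtColor(im,cv2.COLOR_BGR2HSV)
"
```

```text
t 22.05 pos [0.5294 0.3365 0.4254] z [ 0.396 -0.1   -0.913] y [ 0.149  0.988 -0.043] q [-1.14  0.62  0.81  1.6  -0.22  0.76  1.06] F [-0.4 -0.6 -6.1] w 0.0585
```

View pics/p4.png

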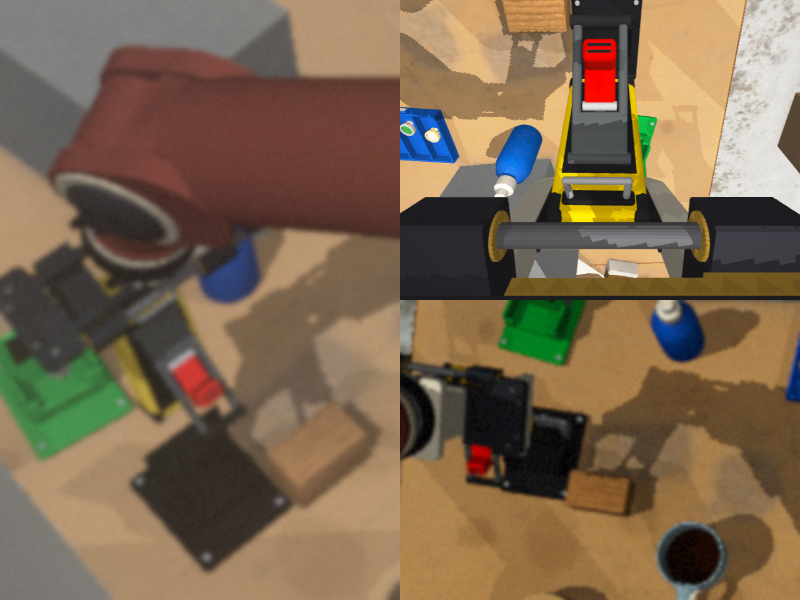

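```bash
cat > lean.py <<'E'
from h import *
TO=np.array([.6357,-.0493]);TY=-.185
def lean(yaw,save=None):
    s=observe();R=Ro.from_quat(s['orientation']).as_matrix();im,P,K,T=cap("wrist")
    if save:cv2.imwrite(save,im)
    g=s['tool_pos']+.167*R[:,2]
    h=cv2.cvtColor(im,cv2.COLOR_BGR2HSV).astype(int)
    m=(h[...,0]>20)&(h[...,0]<35)&(h[...,1]>150)&(h[...,2]>60)&(np.linalg.norm(P-g,axis=-1)<.14)
    q=P[m]-g;c,sn=np.cos(yaw),np.sin(yaw);X=q[:,0]*c+q[:,1]*sn;Y=-q[:,0]*sn+q[:,1]*c;Z=q[:,2]
    k=Z<-.03;X,Y,Z=X[k],Y[k],Z[k]   # below grip: back edge strips
    for _ in range(4):
        A=np.c_[Z,Y,np.ones_like(Z)];p=np.linalg.lstsq(A,X,rcond=None)[0];e=X-A@p;j=abs(e)<max(.0015,2*np.std(e));X,Y,Z=X[j],Y[j],Z[j]
    print("lean",round(np.arctan(p[0]),3),"yawerr",round(p[1],3),"back offset",round(p[2],4),"n",len(X),"Ymean",Y.mean().round(4),"g",g.round(4),"F",s['force'].round(1))
def place(X,Z,t=None,y=0.):
    "grip at tray-x (m, from front-edge datum -0.022), height Z"
    c,sn=np.cos(TY),np.sin(TY);x=-.022+X
    return np.array([TO[0]+x*c-y*sn,TO[1]+x*sn+y*c,Z])
E
python3 -c "
from lean import *
lean(-.136)
tip(place(.008,.19),ahead=.167,yaw=TY);tip(place(.008,.25),ahead=.167,yaw=TY)"
```

```text
lean 0.167 yawerr -0.003 back offset -0.0156 n 1569 Ymean 0.0028 g [0.5956 0.3198 0.2729] F [-0.4 -0.6 -6.1]
t 22.1 TCPtarget [ 0.556 -0.03   0.343] d [-0.1162 -1.1817  0.4073] roll 0.0081 / -0.4919 q [-1.14  0.62  0.81  1.61 -0.22  0.76  1.06] F [ 0.   0.3 -5.6] w 0.0585 z [ 0.394 -0.101 -0.913]
t 22.1 TCPtarget [ 0.556 -0.03   0.403] d [-0.1971 -1.1907  0.2246] roll 0.0081 / -0.4919 q [-1.14  0.62  0.81  1.61 -0.22  0.76  1.06] F [ 0.   0.3 -5.6] w 0.0585 z [ 0.394 -0.101 -0.913]
```

Emit:
step_arm(delta_pos=[[-0.01,-0.05,0.01],[-0.02,-0.14,0.02],[-0.04,-0.25,0.05],[-0.06,-0.36,0.07],[-0.08,-0.47,0.09],[-0.1,-0.58,0.11],[-0.12,-0.69,0.13],[-0.14,-0.8,0.15],[-0.16,-0.9,0.17],[-0.18,-0.97,0.19],[-0.19,-1.0,0.2]], roll=[0,0.004,0.008,0.008,0.008,0.008,0.008,0.008,0.008,0.008,0.008])

```text
t: 23.2
tool_pos: [0.5597, 0.0229, 0.4064]
orientation: [0.096, 0.973, -0.034, 0.206]
force: [0.6, 0.1, -5.3]
width: 0.0588
finger_force: 29.7
```

```bash
python3 -c "
from lean import *
tip(place(.008,.19),ahead=.167,yaw=TY);tip(place(.008,.13),ahead=.167,yaw=TY)"
```

```text
t 23.2 TCPtarget [ 0.556 -0.029  0.342] d [ 0.0678 -0.1671  0.2078] roll -0.0008 / 0.4992 q [-0.53  0.46  0.61  1.85 -0.3   0.51  1.58] F [ 0.6  0.1 -5.3] w 0.0588 z [ 0.395 -0.105 -0.913]
t 23.2 TCPtarget [ 0.556 -0.029  0.282] d [ 0.1493 -0.162   0.3904] roll -0.0008 / 0.4992 q [-0.53  0.46  0.61  1.85 -0.3   0.51  1.58] F [ 0.6  0.1 -5.3] w 0.0588 z [ 0.395 -0.105 -0.913]
```

Emit:
step_arm(delta_pos=[[0.02,-0.08,0.03],[0.04,-0.15,0.1],[0.07,-0.167,0.18],[0.1,-0.165,0.27],[0.13,-0.163,0.34],[0.149,-0.162,0.385],[0.149,-0.162,0.39],[0.149,-0.162,0.39]], roll=[-0.001,-0.001,-0.001,-0.001,-0.001,-0.001,-0.001,-0.001])

```text
t: 24.0
tool_pos: [0.5579, -0.0239, 0.2829]
orientation: [0.09, 0.974, -0.032, 0.207]
force: [0.8, -0.6, -4.4]
width: 0.0583
finger_force: 29.8
```

```bash
python3 -c "
from lean import *
lean(TY,'pics/w5.png')
for a in [(.008,.1185),(.008,.115),(-.014,.116),(-.038,.116),(-.0588,.1148)]:tip(place(*a),ahead=.167,yaw=TY)"
```

```text
lean 0.16 yawerr -0.016 back offset -0.0155 n 1582 Ymean 0.0026 g [ 0.6241 -0.0405  0.1305] F [ 0.8 -0.6 -4.4]
t 24.05 TCPtarget [ 0.555 -0.03   0.271] d [ 0.0228 -0.0207  0.0377] roll 0.0011 / -0.4989 q [-0.24  0.6   0.32  1.99 -0.45  0.18  1.81] F [-0.2  0.7 -5. ] w 0.058 z [ 0.399 -0.1   -0.912]
t 24.05 TCPtarget [ 0.555 -0.03   0.267] d [ 0.0276 -0.0204  0.0483] roll 0.0011 / -0.4989 q [-0.24  0.6   0.32  1.99 -0.45  0.18  1.81] F [-0.2  0.7 -5. ] w 0.058 z [ 0.399 -0.1   -0.912]
t 24.05 TCPtarget [ 0.534 -0.026  0.268] d [ 0.0931 -0.0208  0.0152] roll 0.0011 / -0.4989 q [-0.24  0.6   0.32  1.99 -0.45  0.18  1.81] F [-0.2  0.7 -5. ] w 0.058 z [ 0.399 -0.1   -0.912]
t 24.05 TCPtarget [ 0.51  -0.022  0.268] d [ 0.1661 -0.0211 -0.0176] roll 0.0011 / -0.4989 q [-0.24  0.6   0.32  1.99 -0.45  0.18  1.81] F [-0.2  0.7 -5. ] w 0.058 z [ 0.399 -0.1   -0.912]
t 24.05 TCPtarget [ 0.49  -0.018  0.267] d [ 0.231  -0.0213 -0.0424] roll 0.0011 / -0.4989 q [-0.24  0.6   0.32  1.99 -0.45  0.18  1.81] F [-0.2  0.7 -5. ] w 0.058 z [ 0.399 -0.1   -0.912]
```

View pics/w5.png

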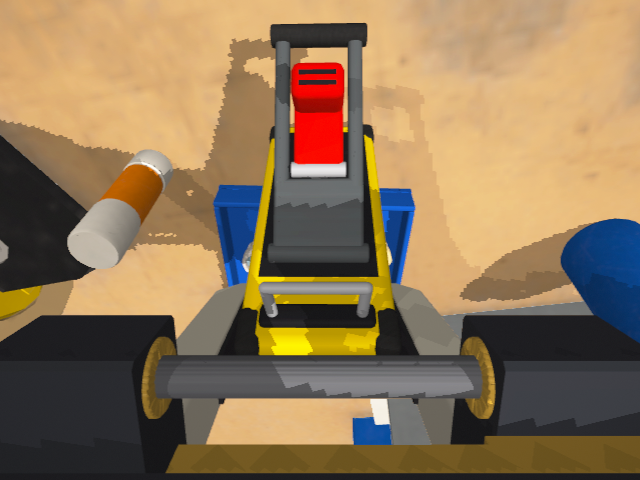

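Emit:
step_arm(delta_pos=[[0.006,-0.01,0.01],[0.012,-0.018,0.02],[0.018,-0.02,0.03],[0.023,-0.02,0.037],[0.025,-0.02,0.043],[0.025,-0.02,0.043]], roll=[0.001,0.001,0.001,0.001,0.001,0.001])

```text
t: 24.65
tool_pos: [0.5577, -0.0306, 0.2721]
orientation: [0.093, 0.972, -0.031, 0.213]
force: [-1.3, 1.2, 8.8]
width: 0.0576
finger_force: 30.0
```

```bash
python3 -c "
from lean import *
lean(TY)
for a in [(.008,.1165),(.008,.1145),(-.014,.1165),(-.026,.1165),(-.038,.1165),(-.0588,.1145)]:tip(place(*a),ahead=.167,yaw=TY)"
```

```text
lean 0.19 yawerr 0.013 back offset -0.0158 n 1716 Ymean 0.0014 g [ 0.626  -0.0474  0.1207] F [-1.3  1.2  8.8]
t 24.7 TCPtarget [ 0.554 -0.03   0.268] d [ 0.018  -0.0001  0.007 ] roll -0.0002 / 0.4998 q [-0.2   0.61  0.28  2.   -0.46  0.13  1.82] F [-0.3  0.5  7.9] w 0.0581 z [ 0.409 -0.101 -0.907]
t 24.7 TCPtarget [ 0.554 -0.03   0.266] d [ 0.0208 -0.      0.0131] roll -0.0002 / 0.4998 q [-0.2   0.61  0.28  2.   -0.46  0.13  1.82] F [-0.3  0.5  7.9] w 0.0581 z [ 0.409 -0.101 -0.907]
t 24.7 TCPtarget [ 0.532 -0.026  0.268] d [ 0.0846 -0.001  -0.0238] roll -0.0002 / 0.4998 q [-0.2   0.61  0.28  2.   -0.46  0.13  1.82] F [-0.3  0.5  7.9] w 0.0581 z [ 0.409 -0.101 -0.907]
t 24.7 TCPtarget [ 0.52  -0.024  0.268] d [ 0.1209 -0.0014 -0.0406] roll -0.0002 / 0.4998 q [-0.2   0.61  0.28  2.   -0.46  0.13  1.82] F [-0.3  0.5  7.9] w 0.0581 z [ 0.409 -0.101 -0.907]
t 24.7 TCPtarget [ 0.508 -0.021  0.268] d [ 0.1572 -0.0018 -0.0574] roll -0.0002 / 0.4998 q [-0.2   0.61  0.28  2.   -0.46  0.13  1.82] F [-0.3  0.5  7.9] w 0.0581 z [ 0.409 -0.101 -0.907]
t 24.7 TCPtarget [ 0.488 -0.018  0.266] d [ 0.2229 -0.0025 -0.0805] roll -0.0002 / 0.4998 q [-0.2   0.61  0.28  2.   -0.46  0.13  1.82] F [-0.3  0.5  7.9] w 0.0581 z [ 0.409 -0.101 -0.907]
```

Emit:
step_arm(delta_pos=[[0.011,0,-0.005],[0.022,0,-0.01],[0.033,0,-0.015],[0.044,-0.001,-0.02],[0.055,-0.001,-0.025],[0.067,-0.001,-0.031]], roll=[0,0,0,0,0,0])

```text
t: 25.3
tool_pos: [0.5353, -0.0254, 0.2709]
orientation: [0.093, 0.972, -0.031, 0.211]
force: [3.1, 1.9, 4.8]
width: 0.0579
finger_force: 30.0
```

```bash
python3 -c "
from lean import *
lean(TY)
tip(place(-.026,.12),ahead=.167,yaw=TY)"
```

```text
lean 0.017 yawerr 0.014 back offset -0.0131 n 1341 Ymean 0.0005 g [ 0.603  -0.042   0.1192] F [3.1 1.9 4.8]
t 25.35 TCPtarget [ 0.521 -0.024  0.272] d [ 0.0397 -0.0042 -0.0218] roll -0.0 / 0.5 q [-0.2   0.59  0.26  2.06 -0.47  0.09  1.83] F [1.7 2.  7.8] w 0.0576 z [ 0.404 -0.099 -0.909]
```

Emit:
step_arm(delta_pos=[[0.012,0,-0.0055],[0.024,0,-0.011],[0.036,-0.001,-0.0165],[0.048,-0.001,-0.022],[0.06,-0.001,-0.028],[0.073,-0.001,-0.033]], roll=[0,0,0,0,0,0])

```text
t: 25.95
tool_pos: [0.5094, -0.0206, 0.2689]
orientation: [0.092, 0.973, -0.031, 0.207]
force: [3.8, 4.0, 2.8]
width: 0.0574
finger_force: 30.0
```

```bash
python3 -c "
from lean import *
lean(TY)
tip(place(-.0588,.1148),ahead=.167,yaw=TY)"
```

```text
lean -0.191 yawerr 0.01 back offset -0.0096 n 905 Ymean 0.0008 g [ 0.5758 -0.0369  0.1166] F [3.8 4.  2.8]
t 26.0 TCPtarget [ 0.49  -0.018  0.267] d [ 0.0587 -0.0042 -0.0206] roll 0.0002 / -0.4998 q [-0.2   0.57  0.24  2.13 -0.47  0.06  1.83] F [2.6 3.3 5. ] w 0.0575 z [ 0.396 -0.097 -0.913]
```

Emit:
step_arm(delta_pos=[[0.011,0,-0.004],[0.022,0,-0.008],[0.033,-0.001,-0.012],[0.044,-0.001,-0.015],[0.052,-0.001,-0.017],[0.059,-0.001,-0.019],[0.059,-0.001,-0.019]], roll=[0,0,0,0,0,0,0])

```text
t: 26.7
tool_pos: [0.4911, -0.0193, 0.2669]
orientation: [0.094, 0.973, -0.032, 0.207]
force: [3.0, -1.2, 2.5]
width: 0.0576
finger_force: 30.0
```

```bash
python3 -c "
from lean import *
lean(TY,'pics/w6.png')
tip(place(-.0588,.1148),ahead=.167,yaw=TY)"
```

```text
lean -0.268 yawerr 0.007 back offset -0.0082 n 747 Ymean -0.0002 g [ 0.5575 -0.0362  0.1146] F [ 3.  -1.2  2.5]
t 26.75 TCPtarget [ 0.49  -0.018  0.267] d [ 0.0045  0.005  -0.0027] roll -0.0002 / 0.4998 q [-0.19  0.55  0.23  2.18 -0.5   0.02  1.85] F [ 2.  -1.6  2.4] w 0.058 z [ 0.397 -0.101 -0.912]
```

View pics/w6.png

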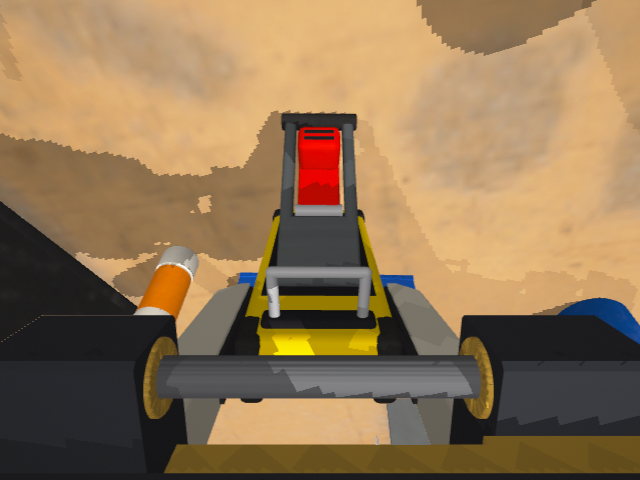

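Run:
```python
from lean import *
s=observe();R=Ro.from_quat(s['orientation']).as_matrix();im,P,K,T=cap("wrist");print(s['t'])
def tr(p):
    d=p[...,:2]-TO;c,sn=np.cos(TY),np.sin(TY);return np.stack([d[...,0]*c+d[...,1]*sn,-d[...,0]*sn+d[...,1]*c,p[...,2]],-1)
Q=tr(P)*1000
print("foot col320",[(v,*Q[v,320].round(1)) for v in range(106,134,3)])
print("bar",[(v,*Q[v,290].round(1)) for v in range(120,215,12)])
print("loop",Q[270,300:340:10].round(1).tolist())
print("bench",Q[60,320].round(1))
```

```text
26.75
foot col320 [(106, np.float64(-124.4), np.float64(-2.8), np.float64(-0.0)), (109, np.float64(-122.4), np.float64(-2.8), np.float64(-0.9)), (112, np.float64(-120.9), np.float64(-2.8), np.float64(-0.3)), (115, np.float64(-124.5), np.float64(-2.5), np.float64(13.3)), (118, np.float64(-123.7), np.float64(-2.5), np.float64(15.4)), (121, np.float64(-122.3), np.float64(-2.5), np.float64(15.8)), (124, np.float64(-120.9), np.float64(-2.5), np.float64(16.4)), (127, np.float64(-129.3), np.float64(-2.0), np.float64(40.2)), (130, np.float64(-129.0), np.float64(-1.9), np.float64(42.9)), (133, np.float64(-128.2), np.float64(-1.9), np.float64(44.4))]
bar [(120, np.float64(-122.9), np.float64(-18.3), np.float64(15.8)), (132, np.float64(-119.5), np.float64(-17.9), np.float64(23.3)), (144, np.float64(-115.8), np.float64(-17.6), np.float64(29.7)), (156, np.float64(-113.5), np.float64(-17.1), np.float64(38.2)), (168, np.float64(-110.4), np.float64(-16.7), np.float64(45.0)), (180, np.float64(-107.4), np.float64(-16.4), np.float64(51.4)), (192, np.float64(-105.9), np.float64(-15.8), np.float64(59.8)), (204, np.float64(-102.5), np.float64(-15.6), np.float64(64.8))]
loop [[-114.4, -7.1, 122.3], [-114.6, -3.8, 122.4], [-114.5, -0.5, 122.3], [-114.2, 2.8, 122.0]]
bench [-148.3   -2.6   -0.4]
```

Emit:
step_arm(delta_pos=[[0.01,0,-0.003],[0.02,0,-0.006],[0.032,0,-0.0095],[0.04,0,-0.011],[0.04,0,-0.011]], roll=[0,0,0,0,0])

```text
t: 27.3
tool_pos: [0.4807, -0.0154, 0.2677]
orientation: [0.093, 0.974, -0.031, 0.203]
force: [0.9, -0.8, 4.4]
width: 0.0577
finger_force: 30.0
```

```bash
cat > foot.py <<'E'
from lean import *
im,P,K,T=cap("wrist");s=observe()
d=P[...,:2]-TO;c,sn=np.cos(TY),np.sin(TY)
Q=np.stack([d[...,0]*c+d[...,1]*sn,-d[...,0]*sn+d[...,1]*c,P[...,2]],-1)*1000
h=cv2.cvtColor(im,cv2.COLOR_BGR2HSV).astype(int)
k=(h[...,1]<90)&(h[...,2]<140)&(abs(abs(Q[...,1])-14)<8)&(Q[...,0]<-60)&(Q[...,0]>-190)&(Q[...,2]>22)&(Q[...,2]<65)
X,Z=Q[k][:,0],Q[k][:,2]
for _ in range(5):
    p=np.polyfit(Z,X,1);e=X-np.polyval(p,Z);j=abs(e)<max(2,1.5*e.std());X,Z=X[j],Z[j]
print("bar angle",np.arctan(p[0]).round(3),"lean back=",round(.65-np.arctan(p[0]),3),"x at z=5",np.polyval(p,5).round(1),len(X))
low=(h[...,2]<70)&(h[...,1]<120)&(abs(Q[...,1])<18)&(Q[...,0]<-90)&(Q[...,0]>-175)&(Q[...,2]>4)&(Q[...,2]<20)
print("foot top z",np.percentile(Q[low][:,2],[10,50,95]).round(1),low.sum(),"y",np.median(Q[low][:,1]).round(1))
print(s['t'],s['force'].round(1),s['qpos'].round(2),s['width'],s['tool_pos'].round(3))
E
python3 foot.py
```

```text
bar angle 0.388 lean back= 0.262 x at z=5 -139.4 1705
foot top z [13.8 16.2 18.2] 871 y -0.7
27.35 [ 0.8 -0.7  2.8] [-0.21  0.54  0.24  2.2  -0.95  0.02  2.3 ] 0.057529136252180146 [ 0.481 -0.015  0.268]
```

Emit:
step_arm(delta_pos=[[0.003,0,0.007],[0.007,0,0.015],[0.016,0,0.014],[0.025,0,0.012],[0.025,0,0.012]], roll=[0,0,0,0,0])

```text
t: 27.85
tool_pos: [0.4795, -0.0149, 0.2666]
orientation: [0.092, 0.974, -0.032, 0.204]
force: [0.2, -1.6, 12.1]
width: 0.0578
finger_force: 30.0
```

```bash
python3 foot.py; python3 -c "
from lean import *
s=observe();R=Ro.from_quat(s['orientation']).as_matrix();g=s['tool_pos']+.167*R[:,2];d=g[:2]-TO
print('grip tray x',d[0]*np.cos(TY)+d[1]*np.sin(TY),'y',-d[0]*np.sin(TY)+d[1]*np.cos(TY),g,R[:,2])"
```

```text
bar angle 0.382 lean back= 0.268 x at z=5 -139.2 1708
foot top z [12.9 15.6 17.7] 911 y -0.7
27.9 [-0.2 -1.8 12.1] [-0.22  0.54  0.25  2.21 -1.36  0.02  2.7 ] 0.05741453704951979 [ 0.479 -0.015  0.267]
grip tray x -0.09257015216672425 y 0.0008166547192626217 [ 0.54485966 -0.03146932  0.11382244] [ 0.39148967 -0.09913125 -0.91482721]
```

Emit:
step_arm(delta_pos=[[-0.007,0,-0.015],[-0.014,-0.001,-0.03],[-0.03,-0.001,-0.022],[-0.05,-0.001,-0.013],[-0.07,0,-0.004],[-0.09,0,0.005],[-0.09,0,0.005]], roll=[0,0,0,0,0,0,0])

```text
t: 28.6
tool_pos: [0.505, -0.0193, 0.2743]
orientation: [0.093, 0.974, -0.032, 0.202]
force: [-0.4, 1.3, -4.7]
width: 0.0577
finger_force: 30.0
```

```bash
python3 foot.py
cat > gp.py <<'E'
from lean import *
s=observe();R=Ro.from_quat(s['orientation']).as_matrix();g=s['tool_pos']+.167*R[:,2];d=g[:2]-TO
print('grip tray x',d[0]*np.cos(TY)+d[1]*np.sin(TY),'y',-d[0]*np.sin(TY)+d[1]*np.cos(TY),g,R[:,2])
E
python3 gp.py
```

```text
bar angle 0.399 lean back= 0.251 x at z=5 -118.2 1936
foot top z [18.8 19.5 20. ] 35 y 4.1
28.65 [ 0.3  0.3 -6. ] [-0.39  0.59  0.52  2.14 -1.25  0.19  2.59] 0.057936363017103275 [ 0.504 -0.019  0.274]
grip tray x -0.06782218080421375 y 0.0009627392571032699 [ 0.56921221 -0.03587803  0.1212132 ] [ 0.38805369 -0.09946815 -0.91625347]
```

Emit:
step_arm(delta_pos=[[0.003,0,0.007],[0.006,0,0.014],[0.01,0,0.024],[0.015,0,0.029],[0.023,0,0.028],[0.03,0,0.026],[0.038,0,0.023],[0.045,0,0.021],[0.0525,0,0.019],[0.0525,0,0.019]], roll=[0,0,0,0,0,0,0,0,0,0])

```text
t: 29.65
tool_pos: [0.4921, -0.0174, 0.2637]
orientation: [0.093, 0.974, -0.032, 0.203]
force: [1.5, 1.0, 8.3]
width: 0.0576
finger_force: 30.0
```

```bash
python3 foot.py; python3 gp.py
```

```text
bar angle 0.303 lean back= 0.347 x at z=5 -114.8 1589
foot top z [ 7.9 10.6 17.6] 823 y -2.1
29.7 [1.  0.1 8.5] [-0.26  0.57  0.32  2.18 -1.31  0.06  2.65] 0.057485675689275414 [ 0.492 -0.017  0.264]
grip tray x -0.07989456504759984 y 0.0006428056823898631 [ 0.55728698 -0.03397183  0.11081987] [ 0.38995328 -0.09952141 -0.91544084]
```

Emit:
step_arm(delta_pos=[[-0.001,0,-0.003],[-0.001,0,-0.003],[-0.001,0,-0.003],[-0.001,0,-0.003]], roll=[0,0,0,0], jaw=0.8)

```text
t: 30.1
tool_pos: [0.4912, -0.017, 0.2633]
orientation: [0.093, 0.975, -0.032, 0.201]
force: [-0.0, -0.3, 0.4]
width: 0.0741
finger_force: 0.0
```

```bash
python3 foot.py; python3 gp.py
```

```text
bar angle 0.268 lean back= 0.382 x at z=5 -114.2 1588
foot top z [ 5.8  8.3 17.6] 731 y -1.7
30.15 [ 0.1 -0.7 -0.1] [-0.27  0.57  0.33  2.18 -1.31  0.07  2.65] 0.0741609846403013 [ 0.491 -0.017  0.263]
grip tray x -0.08128093358828405 y 0.0007676993787902719 [ 0.55594724 -0.03359405  0.11031322] [ 0.38666933 -0.09926323 -0.91686075]
```

Emit:
step_arm(delta_pos=[[0,0,-0.04],[0,0,-0.1],[0,0,-0.2],[-0.02,0,-0.3],[-0.06,0,-0.42],[-0.12,0,-0.56],[-0.14,0,-0.6],[-0.14,0,-0.6]], roll=[0,0,0,0,0,0,0,0])

```text
t: 30.95
tool_pos: [0.4603, -0.006, 0.4473]
orientation: [0.092, 0.974, -0.031, 0.204]
force: [0.6, 0.3, -0.2]
width: 0.0742
finger_force: 0.0
```

Run:
```python
from lean import *
tcp()
im,P,K,T=cap("scene");im2,P2,K2,T2=cap("wrist")
c=np.zeros((600,800,3),np.uint8);c[:300]=cv2.resize(im[170:320,150:550],(800,300))[:300];c[300:,:400]=cv2.resize(im2,(400,300))
im3,P3,_,_=cap("top");c[300:,400:]=cv2.resize(im3[140:320,240:480],(400,300));cv2.imwrite("pics/p7.png",c)
for Q,A in((P,im),(P2,im2)):
    d=Q[...,:2]-TO;cc,sn=np.cos(TY),np.sin(TY);X=d[...,0]*cc+d[...,1]*sn;Y=-d[...,0]*sn+d[...,1]*cc
    h=cv2.cvtColor(A,cv2.COLOR_BGR2HSV).astype(int)
    m=(h[...,0]>20)&(h[...,0]<35)&(h[...,1]>150)&(h[...,2]>60)&(abs(Y)<.06)&(X>-.16)&(X<-.01)
    print(m.sum(),[np.percentile(v[m],[1,50,99]).round(3).tolist() for v in(X,Y,Q[...,2])])
```

```text
t 30.95 pos [ 0.4603 -0.006   0.4473] z [ 0.392 -0.099 -0.915] y [ 0.193  0.981 -0.023] q [-0.96  0.41  1.25  2.04 -0.65  0.63  2.03] F [ 0.6  0.3 -0.2] w 0.0742
311 [[-0.098, -0.078, -0.04], [-0.022, 0.015, 0.029], [0.024, 0.128, 0.143]]
1959 [[-0.098, -0.087, -0.068], [-0.025, -0.003, 0.024], [0.053, 0.135, 0.14]]
```

View pics/p7.png

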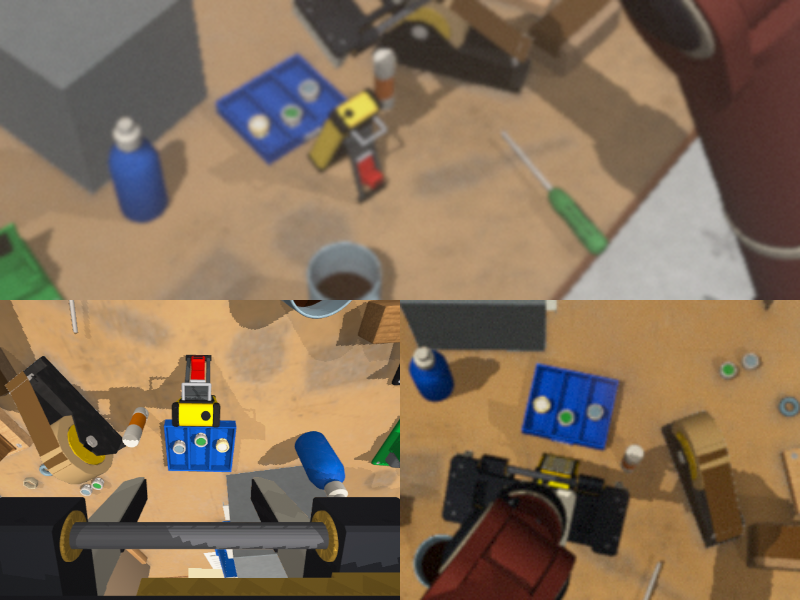

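```bash
python3 -c "
from workcell import *
print(finish_job())"
```

```text
the job is handed in; nothing more can be done
None
```

The job is handed in, with no verdict returned. The kickstand was swung to its stop in the cradle, and the lamp now stands propped on it at about 0.38 rad lean, square to the tray, about 5 cm in front and centred. To clear the hanging loop I had to tilt the tool by driving the arm into its reach limits, and one of those moves read about 48 N for a moment, away from the bench, cause not found.

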